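# Bond a stack of heel lifts in the bench press

### The arm

A 6-joint arm with a two-finger parallel gripper is mounted at the origin on the work surface. World frame = base frame: x ahead of the robot, y to its left, z up, the work surface at z = 0. Lengths are in m, angles in rad, forces in N, time in s.
With the tool pointing down it reaches from about 0.35 to 0.85 m from the base axis. Payload 8.1 kg.
Tool frame: the origin (TCP) lies between the finger pads; the fingertips stand 11 mm ahead of it and the grasp point (between the pads) lies 8 mm behind it (robot.tips_ahead is the distance from the TCP to the fingertips, in m); z points along the fingers, y is the line along which they close (so a half turn about z gives the same grasp; the last joint's range is limited). The gripper opens to 93 mm and grips with 3 to 60 N. Pads are 15 mm wide; open, the fingers measure 128 mm over their backs; the gripper's body (75 mm by 188 mm) begins 65 mm behind the grasp point.
Start: joints at [1.057, 0.13, 1.488, -0, 1.523, -0.085], TCP at [0.249, 0.546, 0.23] pointing down, gripper open.
Joint ranges: [-2.96, 2.96], [-0.89, 2.26], [0.02, 2.5], [-1.34, 4.48], [0, 2.73], [-2.66, 2.66]. Speed limits (rad/s): [2.39, 2.39, 2.79, 3.14, 3.14, 3.14].

### API

Orientations are given as a rotation vector (axis times angle).
In Python, from plant import robot gives the robot as it stands. The module is installed in compiled form; this text tells all that it offers.
- The arm moves only by the tool move_arm, never from a script. Its argument "deltas" is one flat list of numbers, 7 for each row, row after row: the shift along the tool's x, y, z in m, then the turn, a rotation vector about the tool's x, y, z in rad, then the opening, from 0 (shut) to 1 (fully open). A call has 1 to 12 rows; each row is the pose to reach, as a shift and turn from the pose commanded when the call began, along the tool's axes at that moment; what a row does not reach only later rows make up. A row lasts 1/8 s, in which the tool goes at most 62.5 mm and 10.7 degrees, less where a joint would pass 70% of its speed; a pose out of reach is approached as far as the arm can. A call with a gripper value outside its range is refused whole. The fingers move at their own pace and stop on an object; "squeeze" is the grip in N (left out, the last holds). Time passes only in rows, so rows that repeat a pose let the fingers close. It gives the time, the measured TCP pose, the force, the opening and the grip force at its end, in the units of the state.
- robot.read_state(): the state, without advancing time (a new reading comes with each control period).
- robot.read_camera(name): name is "scene" or "top" or "wrist"; returns (picture, depth): 384x512x3 uint8, red, green, blue; 384x512 float32, m along the optical axis (not along the pixel's ray), 0 where there is no reading.
- robot.camera_model(name): a dict with "K" (3x3 intrinsics, pixels), "k1" (the pictures are not rectified: a ray, as slopes to the right and down, at radius r is drawn at 1 + k1 r^2 times it, then the intrinsics apply), "R" (3x3) and "t" (3): a world point X has camera coordinates R X + t; the wrist camera has in their place "tool_from_camera" (4x4, takes a point from camera to tool coordinates, whose origin is the TCP and whose axes are the flange's). Camera axes: x right, y down, z forward; pixel columns grow to the right and rows downward; lengths in m; the calibration is good to about 2 mm. A picture is of the moment at which its call begins: read the wrist's pose just before it. camera_model takes no time and is no camera call.
- robot.close_job(): hands the job in; it is judged then, once.
Trained networks look in the newest picture that a camera, given by its name, has taken for a name from the list of things; names that differ only in an ending like _2 or _b are one class to them, and where a whole thing is asked for, a point or a joint stands for the part that bears it (a point fixed in the world has none). Each returns a list of dicts, best first, with "confidence" (0 to 1); they miss things now and then, are a little off and sometimes report something else, mostly with a low value. They report only what shows in the picture. A call takes as long as a camera call. They do not tell look-alikes from the thing itself.
- robot.recognise(camera, label): "uv" ([column, row] in pixels, amid what is visible of it).
The state is a dict: "t": time; "q": joint angles; "dq": joint speeds; "joint_torque": joint torques, N m; "tool_pos": TCP position; "orientation": TCP orientation; "force": force on the tool from outside, world axes, zero at the start; "wrist_torque": the same for the moment, N m; "opening": finger opening in m; "gripper_force": force on a finger pad.
Only numpy, scipy, OpenCV 4.12 (cv2) and the standard library are available. Lean on these libraries where they do the work, as an engineer would, in place of code of your own. Each camera call takes 0.05 s, during which the arm holds its last target. There are 200 camera calls.

### The job

Stack every heel lift on the bench (two to four rubber D-shaped slabs) over the two dowels in the press's open drawer, one on another and all with the straight edge towards the drawer's front panel, and lay the steel pressing plate over the dowels on top. Push the drawer fully home, and only then crank the press clockwise (seen from above) exactly one full turn for each piece in the stack, the plate counted too, so that the crank ends where it started. Leave the other things on the bench alone.

Things in the scene. Friction and masses are not known exactly. Their poses are not given: they have to be found in the camera images.
- lift0: heel lift, a black rubber D-shaped slab 60 mm wide, 12 mm thick, two 14 mm through holes 32 mm apart. Origin midway between the holes, at mid-thickness. Its y axis runs from hole to hole; flat parallel sides at y = -30 and 30 mm for x from -22 to 14 mm. x points to the rounded end (x = 42 mm); straight edge at x = -22 mm. About 60 g. Two to four of the lifts are there; a missing one reads None from the start
- lift1: heel lift, a black rubber D-shaped slab 60 mm wide, 12 mm thick, two 14 mm through holes 32 mm apart. Origin midway between the holes, at mid-thickness. Its y axis runs from hole to hole; flat parallel sides at y = -30 and 30 mm for x from -22 to 14 mm. x points to the rounded end (x = 42 mm); straight edge at x = -22 mm. About 60 g. Two to four of the lifts are there; a missing one reads None from the start
- lift2: heel lift, a black rubber D-shaped slab 60 mm wide, 12 mm thick, two 14 mm through holes 32 mm apart. Origin midway between the holes, at mid-thickness. Its y axis runs from hole to hole; flat parallel sides at y = -30 and 30 mm for x from -22 to 14 mm. x points to the rounded end (x = 42 mm); straight edge at x = -22 mm. About 60 g. Two to four of the lifts are there; a missing one reads None from the start
- lift3: heel lift, a black rubber D-shaped slab 60 mm wide, 12 mm thick, two 14 mm through holes 32 mm apart. Origin midway between the holes, at mid-thickness. Its y axis runs from hole to hole; flat parallel sides at y = -30 and 30 mm for x from -22 to 14 mm. x points to the rounded end (x = 42 mm); straight edge at x = -22 mm. About 60 g. Two to four of the lifts are there; a missing one reads None from the start
- plate: pressing plate: a rectangular steel slab, 52 mm (x) by 60 mm (y), 10 mm thick, with the same two 14 mm holes 32 mm apart along its y axis. Origin midway between the holes, at mid-thickness. Symmetric, so either way round is right. About 250 g
- tray (a point): point on the flat top face of the drawer's tray (16 mm above the bench), midway between two steel dowels at y = -16 and 16 mm, 11 mm thick, 64 mm tall, tapering over the last 7 mm. Moves with the drawer. z up, x the way the drawer closes. No side walls; tray 116 mm wide. Fully open, the press's face is 67 mm ahead (+x), 105 mm high. Four lifts and the plate fit under the dowel tops and into the press
- tray_back (a point): point on the tray's top face 40 mm from tray along its x, towards the press: the rounded ends of the stacked lifts point to it
- panel (a point): centre of the outer face of the drawer's front panel (tray's x = -57 mm), 47 mm above the bench; same axes as tray. The panel is green, flat, without a handle, 150 mm wide, 12 mm thick, from 4 to 62 mm above the bench. Push on it along +x to close the drawer; shut, its outer face stands 12 mm in front of the press's face
- drawer (a joint): how far the drawer stands open, in m: 0 is fully home against its stop, 0.112 fully open; starts at 0.100 to 0.112. It slides with about 5 N of friction and stays where it is left
- crank (a joint): crank angle in rad, counted over whole turns without wrapping; grows clockwise seen from above. Starts anywhere between -1.8 and 1.8. At 0 the arm points along the x of crank_axis. It takes about 3 N at the knob, stays where it is left, and turns without limit both ways; nothing on the machine shows the count
- crank_axis (a point): point on the vertical axis of the crank, on top of the press, 167 mm above the bench; its x axis points from the drawer into the press. The crank hub and arm here reach 146 mm above the bench
- crank_knob (a point): centre of the crank's knob, 50 mm from the axis, 167 mm above the bench: a dark wooden upright cylinder 25 mm thick, from 144 to 187 mm above the bench (the crank arm's top is at 142 mm). It spins freely on the arm, so a hand can keep its direction while carrying the knob round
- polish_tin: bystander, leave alone: flat dark polish tin, 74 mm across, 32 mm high; origin under its middle
- hammer: bystander, leave alone: hammer lying down, 270 mm long; origin under its length
- brush: bystander, leave alone: brush lying down, 190 mm long; origin under its length
- shoe_last: bystander, leave alone: wooden shoe last, about 240 mm long, 83 mm high; origin under its middle
- thread: bystander, leave alone: spool of thread, 44 mm across, 56 mm high; origin under its middle
- tack_cup: bystander, leave alone: white cup, 72 mm across, 50 mm high; origin under its middle
- jar: bystander, leave alone: amber jar with a black lid, 64 mm across, 90 mm high; origin under its middle
Things that resemble listed ones, but are neither listed nor needed, are in the scene too. Leave any green or orange look-alike of the lift1 alone.

How it is judged:
On the way, in this order (a step that is already met when the one before it is completed fails the run):
1. all lifts lie flat on the dowels, straight edges to the front, the pressing plate on top, while the drawer is still open (horizontal distance between each of lift0, lift1, lift2, lift3, plate and tray below 0.004 m and z of lift0 in the frame of tray between 0.003 and 0.045 m and angle between the z axis of each of lift0, lift1, lift2, lift3, plate and the z axis of tray, either way round below 0.08 rad and x of tray_back in the frame of lift0 above 0.03 m and z of lift1 in the frame of tray between 0.003 and 0.045 m and x of tray_back in the frame of lift1 above 0.03 m and z of lift2 in the frame of tray between 0.003 and 0.045 m and x of tray_back in the frame of lift2 above 0.03 m and z of lift3 in the frame of tray between 0.003 and 0.045 m and x of tray_back in the frame of lift3 above 0.03 m and z of plate in the frame of tray between 0.026 and 0.056 m and angle between the x axis of plate and the x axis of tray, either way round below 0.15 rad and value of joint drawer above 0.06 m), for 0.2 s.
2. the drawer is pushed home with the stack in it (horizontal distance between each of lift0, lift1, lift2, lift3, plate and tray below 0.004 m and z of lift0 in the frame of tray between 0.003 and 0.045 m and angle between the z axis of each of lift0, lift1, lift2, lift3, plate and the z axis of tray, either way round below 0.08 rad and x of tray_back in the frame of lift0 above 0.03 m and z of lift1 in the frame of tray between 0.003 and 0.045 m and x of tray_back in the frame of lift1 above 0.03 m and z of lift2 in the frame of tray between 0.003 and 0.045 m and x of tray_back in the frame of lift2 above 0.03 m and z of lift3 in the frame of tray between 0.003 and 0.045 m and x of tray_back in the frame of lift3 above 0.03 m and z of plate in the frame of tray between 0.026 and 0.056 m and angle between the x axis of plate and the x axis of tray, either way round below 0.15 rad and value of joint drawer below 0.004 m), for 0.2 s.
3. the crank has been turned clockwise one full turn per piece in the stack, plate included (all of step 2 and distance of crank_knob from where it was at the start of the episode below 0.02 m and ((z of plate in the frame of tray between 0.024 and 0.034 m and value of joint crank between 16.6496 and 21.0496 rad) or (z of plate in the frame of tray between 0.036 and 0.046 m and value of joint crank between 22.9327 and 27.3327 rad) or (z of plate in the frame of tray between 0.048 and 0.058 m and value of joint crank between 29.2159 and 33.6159 rad))), for 0.3 s.
At the end, for the whole second after the job is handed in: Every lift lies flat (5 deg) over both dowels, within 4 mm, straight edge to the drawer front, pressing plate on top; drawer home within 4 mm; crank still after exactly one clockwise turn per piece (lifts + plate), its knob within 20 mm of where it started (all of step 3 and velocity of joint crank between -0.1 and 0.1 rad/s); the robot touches nothing.
It fails at once if the crank is turned (knob moved over 30 mm) while the drawer is not home (distance of crank_knob from where it was at the start of the episode above 0.03 m and value of joint drawer above 0.012 m).
It fails at once if a bystander is pushed more than 50 mm (distance of any of polish_tin, hammer, brush, shoe_last, thread, tack_cup, jar from where it was at the start of the episode above 0.05 m).
Of lift0, lift1, lift2, lift3 only 2 to 4 are there at a start; the rules pass over those that are not, and their reading is None.
At some moment in a run one of lift0, lift1, lift2, lift3, plate may be knocked a few centimetres aside while the robot is not near it.
Once in a run the grip may slacken for a moment while it holds something.
It also fails if it takes over 210 s, if anything falls off the work surface, if the arm or the gripper's body presses on something with over 40 N, if the wrist force passes 120 N, or if a joint passes its speed limit or range.

## Working session

There is one attempt and no reset: what is moved stays moved. The work goes in short steps, Python scripts to look and compute and a tool call to move; the robot and the scene stay as the last step left them, time stands still between calls to the robot, and variables do not carry over. Pictures are saved under pics/ and viewed, at most 14 in all, crops included, and the job is handed in when it is done.

Besides the shell and the picture viewer there is one more tool, called as name(argument=value, ...), one argument or row to a line, values as JSON. move_arm: Moves the arm, as the interface text tells. Its arguments: {"type":"object","properties":{"deltas":{"type":"array","items":{"type":"number"}},"squeeze":{"type":"number"}},"required":["deltas"]}

```bash
mkdir -p pics
cat > h.py <<'E'
import numpy as np, cv2
from scipy.spatial.transform import Rotation as Rt
from plant import robot
def pose():
    s=robot.read_state(); return np.array(s["tool_pos"]),Rt.from_rotvec(s["orientation"]).as_matrix()
def grab(n,save=None):
    p,R=pose(); im,d=robot.read_camera(n); m=robot.camera_model(n)
    if n=="wrist":
        T=np.array(m["tool_from_camera"]); A=R@T[:3,:3]; c=R@T[:3,3]+p
    else:
        A=np.array(m["R"]).T; c=-A@np.array(m["t"])
    if save: cv2.imwrite("pics/"+save,im[:,:,::-1])
    return dict(im=im,d=d,K=np.array(m["K"]),k1=m["k1"],A=A,c=c)
def rays(g,uv):
    uv=np.atleast_2d(np.array(uv,float)); K=g["K"]
    q=(uv-K[:2,2])/[K[0,0],K[1,1]]; s=q.copy()
    for _ in range(8): s=q/(1+g["k1"]*(s**2).sum(1,keepdims=True))
    return np.c_[s,np.ones(len(s))]
def at(g,uv,z=None):
    r=rays(g,uv)
    if z is None:
        u=np.atleast_2d(uv).round().astype(int); dd=g["d"][u[:,1],u[:,0]]
        return g["c"]+(r*dd[:,None])@g["A"].T
    w=r@g["A"].T; return g["c"]+w*((z-g["c"][2])/w[:,2])[:,None]
def cloud(g):
    v,u=np.mgrid[:384,:512]; uv=np.c_[u.ravel(),v.ravel()]
    return at(g,uv).reshape(384,512,3)
E
python3 - <<'E'
from h import *
print(robot.read_state()); print(pose()[1].round(3)); print(robot.camera_model("wrist"))
for n in("top","scene"):
    g=grab(n,n+"0.png")
    for l in["lift0","plate","tray","panel","crank_knob","polish_tin","hammer","brush","shoe_last","thread","tack_cup","jar"]:
        for r in robot.recognise(n,l): 
            if r["confidence"]>.2: print(n,l,round(r["confidence"],2),np.round(r["uv"]),at(g,r["uv"])[0].round(3))
E
```

```text
{'t': 0.0, 'q': array([ 1.05662258e+00,  1.31152935e-01,  1.48929869e+00,  4.25884486e-06,
        1.52300144e+00, -8.54082644e-02]), 'dq': array([-0.00146302, -0.00128552,  0.00040885, -0.00047473,  0.00146661,
       -0.00048951]), 'joint_torque': array([-1.41280170e-04, -5.59837174e+01, -4.91767609e+01,  7.68450857e-02,
        3.48183629e-02, -1.50522651e-04]), 'tool_pos': array([0.24915497, 0.54520564, 0.2285817 ]), 'orientation': array([-6.68238359e-01, -3.06913291e+00,  2.78952512e-03]), 'force': array([ 1.30560952, -0.61820878, -0.92132812]), 'wrist_torque': array([-0.03294741, -0.03990842,  0.01355488]), 'gripper_force': 0.0, 'opening': 0.09298902779436043}
[[-0.909  0.416 -0.001]
 [ 0.416  0.909 -0.002]
 [ 0.    -0.002 -1.   ]]
{'K': array([[309.21794395,   0.        , 254.02131389],
       [  0.        , 309.21794395, 191.93021465],
       [  0.        ,   0.        ,   1.        ]]), 'k1': -0.06552106685181769, 'tool_from_camera': array([[-1.40514120e-04, -9.56409951e-01, -2.92027372e-01,
         8.24237890e-02],
       [ 9.99999606e-01, -3.90414142e-04,  7.97466020e-04,
[... 1655 characters left out ...]
.] [0.455 0.072 0.025]
scene panel 0.68 [198. 150.] [ 0.314 -0.3    0.066]
scene crank_knob 0.77 [248. 242.] [0.684 0.07  0.179]
scene polish_tin 0.93 [162. 183.] [ 0.471 -0.342  0.029]
scene polish_tin 0.32 [164. 212.] [ 0.56  -0.278  0.009]
scene hammer 0.67 [145. 250.] [ 0.71  -0.23   0.024]
scene hammer 0.26 [250. 243.] [0.683 0.073 0.175]
scene brush 0.7 [313. 329.] [0.735 0.251 0.02 ]
scene brush 0.42 [285. 223.] [0.456 0.07  0.015]
scene shoe_last 0.62 [119. 200.] [ 0.57  -0.447 -0.001]
scene thread 0.85 [372. 204.] [0.317 0.286 0.048]
scene tack_cup 0.91 [401. 304.] [0.581 0.425 0.002]
scene jar 0.83 [198. 151.] [ 0.318 -0.3    0.063]
scene jar 0.22 [161. 182.] [ 0.466 -0.352  0.027]
```

```bash
cd pics; python3 -c "
import cv2;a=cv2.imread('top0.png');cv2.imwrite('top0b.png',cv2.resize(a,(800,600)))"
```

```text
(no output)
```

View pics/top0b.png

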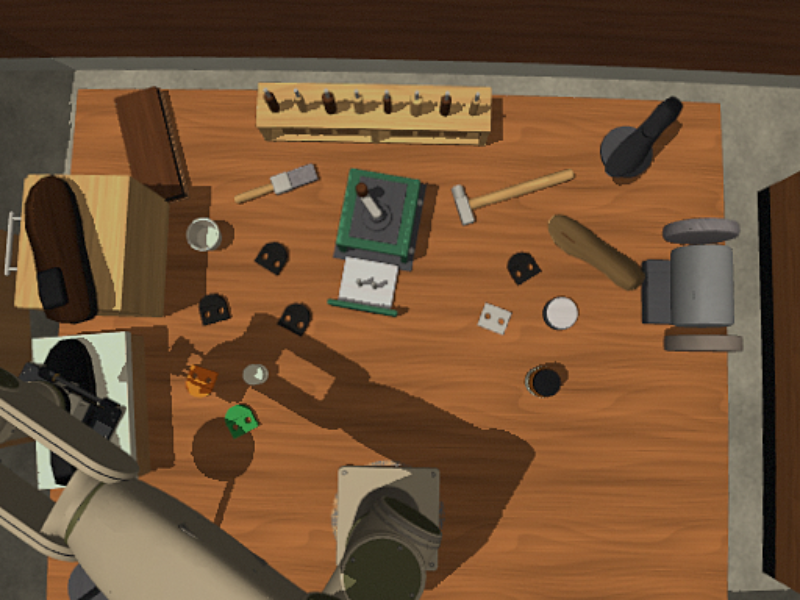

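View pics/scene0.png

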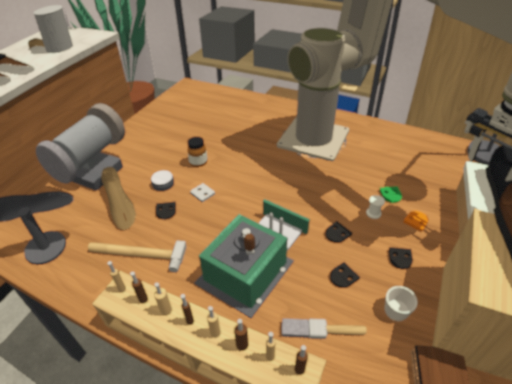

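The top picture shows four black lifts at (0.45,0.39), (0.43,0.21), (0.56,0.26) and (0.56,-0.27), and the plate at (0.43,-0.21). The orange and green look-alikes are near (200,380) and (240,420) in it. The drawer is open towards the robot with a slight yaw. I'm moving above the left half for a close look.

move_arm(
  deltas=[-0.28,0.376,-0.05,0,0,-0.27,1,-0.28,0.376,-0.05,0,0,-0.27,1,-0.28,0.376,-0.05,0,0,-0.27,1,-0.28,0.376,-0.05,0,0,-0.27,1,-0.28,0.376,-0.05,0,0,-0.27,1,-0.28,0.376,-0.05,0,0,-0.27,1,-0.28,0.376,-0.05,0,0,-0.27,1,-0.28,0.376,-0.05,0,0,-0.27,1,-0.28,0.376,-0.05,0,0,-0.27,1,-0.28,0.376,-0.05,0,0,-0.27,1,-0.28,0.376,-0.05,0,0,-0.27,1],
)

```text
t: 2.68
tool_pos: [0.5846, 0.6859, 0.2459]
orientation: [0.245, 3.093, 0.081]
force: [-0.1, -0.5, -0.2]
opening: 0.0929
gripper_force: 0.0
```

```bash
cat >> h.py <<'E'
S=2000. # px/m in the rectified view
def rect(g,cx,cy,z,h=0.06):
    "top-down view at height z: col ~ world x, row ~ world y"
    n=int(2*h*S); a=(np.arange(n)-n/2)/S
    X,Y=np.meshgrid(cx+a,cy+a); P=np.stack([X,Y,np.full_like(X,z)],-1)-g["c"]
    q=P@g["A"]; s=q[...,:2]/q[...,2:]; s=s*(1+g["k1"]*(s**2).sum(-1,keepdims=True))
    uv=(s*g["K"][0,0]+g["K"][:2,2]).astype(np.float32)
    return cv2.remap(g["im"],uv[...,0],uv[...,1],cv2.INTER_LINEAR)
def templ(kind,th,h=0.046):
    n=int(2*h*S); a=(np.arange(n)-n/2)/S; X,Y=np.meshgrid(a,a)
    x=X*np.cos(th)+Y*np.sin(th); y=-X*np.sin(th)+Y*np.cos(th)
    if kind=="lift": m=(abs(y)<.03)&(x>-.022)&((x<.014)|(((x-.014)/.028)**2+(y/.03)**2<1))
    else: m=(abs(x)<.026)&(abs(y)<.03)
    for s in(-1,1): m&=(x**2+(y-s*.016)**2)>.007**2
    return cv2.GaussianBlur(m.astype(np.float32),(0,0),2)
def fit(g,kind,cx,cy,z,h=0.085):
    im=rect(g,cx,cy,z,h).astype(np.float32)
    f=255-im.max(2) if kind=="lift" else im.min(2)
    f=cv2.GaussianBlur(f,(0,0),1); 
    if kind=="lift": f=np.maximum(f,150)
    def tr(ths):
        b=(-2,)
        for t in ths:
            r=cv2.matchTemplate(f,templ(kind,t),cv2.TM_CCOEFF_NORMED); _,v,_,l=cv2.minMaxLoc(r)
            if v>b[0]: b=(v,t,l)
        return b
    span=360 if kind=="lift" else 180
    b=tr(np.deg2rad(np.arange(0,span,6))); b=tr(b[1]+np.deg2rad(np.arange(-5,5.1,.5)))
    k=templ(kind,0).shape[0]; n=f.shape[0]
    x=cx+(b[2][0]+k/2-n/2)/S; y=cy+(b[2][1]+k/2-n/2)/S
    return round(x,4),round(y,4),round(np.rad2deg(b[1])%360,1),round(b[0],3)
def dowels(g,zlo=.06,zhi=.095,box=(.42,.6,-.05,.15)):
    P=cloud(g); m=(P[...,2]>zlo)&(P[...,2]<zhi)&(P[...,0]>box[0])&(P[...,0]<box[1])&(P[...,1]>box[2])&(P[...,1]<box[3])&(g["d"]>0)
    n,l,st,c=cv2.connectedComponentsWithStats(m.astype(np.uint8))
    return [(st[i,4],c[i].round(1),P[l==i].mean(0).round(4),P[l==i].max(0).round(4)) for i in range(1,n) if st[i,4]>4]
def go(x,y,z,yaw):
    "deltas from measured pose to a pose pointing down"
    p,R=pose(); d=R.T@(np.array([x,y,z])-p); c,s=np.cos(np.deg2rad(yaw)),np.sin(np.deg2rad(yaw))
    T=np.array([[c,s,0],[s,-c,0],[0,0,-1]]); return np.r_[d,Rt.from_matrix(R.T@T).as_rotvec()].round(4)
E
python3 - <<'E'
from h import *
print(pose()); g=grab("wrist","w1.png")
for c in[(.446,.387),(.43,.211),(.558,.26)]: print(fit(g,"lift",*c,.012))
for d in dowels(g): print(d)
E
```

```text
(array([0.58460401, 0.68591497, 0.24586745]), array([[-0.98680245,  0.15641341,  0.04190183],
       [ 0.15839433,  0.98615617,  0.04906363],
       [-0.03364754,  0.05505312, -0.99791633]]))
(0.408, 0.4035, np.float64(249.5), 0.447)
(0.391, 0.172, np.float64(355.0), 0.0)
(0.597, 0.299, np.float64(32.0), 0.157)
```

View pics/w1.png

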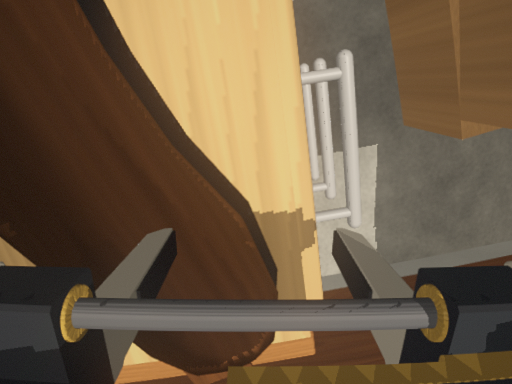

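I got a sign wrong on y: the arm is over the side boxes (the picture shows the box and the fingers), but nothing was touched. I'll work out the deltas by script from here on.

Run:
```python
from h import *
print(go(.40,.20,.28,171).tolist())
```

```text
[0.1041, -0.5061, -0.0658, 0.0545, 0.0335, -0.0012]
```

move_arm(
  deltas=[0.104,-0.506,-0.066,0.0545,0.0335,0,1,0.104,-0.506,-0.066,0.0545,0.0335,0,1,0.104,-0.506,-0.066,0.0545,0.0335,0,1,0.104,-0.506,-0.066,0.0545,0.0335,0,1,0.104,-0.506,-0.066,0.0545,0.0335,0,1,0.104,-0.506,-0.066,0.0545,0.0335,0,1,0.104,-0.506,-0.066,0.0545,0.0335,0,1,0.104,-0.506,-0.066,0.0545,0.0335,0,1,0.104,-0.506,-0.066,0.0545,0.0335,0,1,0.104,-0.506,-0.066,0.0545,0.0335,0,1,0.104,-0.506,-0.066,0.0545,0.0335,0,1,0.104,-0.506,-0.066,0.0545,0.0335,0,1],
)

```text
t: 4.22
tool_pos: [0.4007, 0.2007, 0.2805]
orientation: [0.248, 3.131, -0.002]
force: [0.8, 0.1, -0.1]
opening: 0.0931
gripper_force: 0.0
```

Run:
```python
from h import *
print(pose()); g=grab("wrist","w2.png")
for c in[(.446,.387),(.43,.211),(.558,.26)]: print(fit(g,"lift",*c,.012))
for d in dowels(g): print(d)
```

```text
(array([0.4006946 , 0.2007455 , 0.28052132]), array([[-9.87501810e-01,  1.57607479e-01,  2.42280306e-04],
       [ 1.57607091e-01,  9.87501195e-01, -1.18110526e-03],
       [-4.25403115e-04, -1.12815849e-03, -9.99999273e-01]]))
(0.4315, 0.393, np.float64(17.5), 0.948)
(0.416, 0.217, np.float64(334.0), 0.988)
(0.5565, 0.2595, np.float64(90.0), 0.732)
(np.int32(912), array([159. , 217.4]), array([0.4473, 0.0677, 0.0627]), array([0.464 , 0.1398, 0.0652]))
(np.int32(54), array([213.4, 295.9]), array([0.5736, 0.1156, 0.0667]), array([0.5787, 0.1212, 0.0747]))
```

View pics/w2.png

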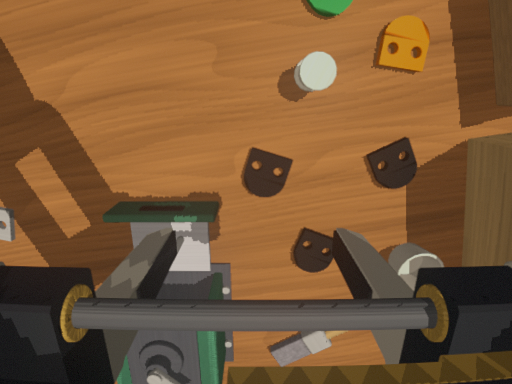

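The wrist view shows lift A at (392,163), B at (267,171) and C at (315,250) partly behind a finger. The panel is at (160,212) and the dowels are hidden behind the left finger. Going above B.

Run:
```python
from h import *
print(go(.416,.217,.15,154).tolist())
```

```text
[-0.0128, 0.0186, 0.1299, -0.0019, -0.0004, 0.296]
```

move_arm(
  deltas=[-0.013,0.019,0.13,-0.002,0,0.296,1,-0.013,0.019,0.13,-0.002,0,0.296,1,-0.013,0.019,0.13,-0.002,0,0.296,1,-0.013,0.019,0.13,-0.002,0,0.296,1,-0.013,0.019,0.13,-0.002,0,0.296,1,-0.013,0.019,0.13,-0.002,0,0.296,1],
)

```text
t: 5.03
tool_pos: [0.4169, 0.2166, 0.1515]
orientation: [0.707, 3.059, 0.002]
force: [-0.4, 0.4, 0.6]
opening: 0.0931
gripper_force: 0.0
```

Run:
```python
from h import *
print(pose()[0]); g=grab("wrist","w3.png")
f=fit(g,"lift",.416,.217,.012); print(f); print(go(f[0],f[1],.014,f[2]-180).tolist())
# closeness of depth on the lift
P=cloud(g); m=(abs(P[...,0]-f[0])<.02)&(abs(P[...,1]-f[1])<.02); print(np.median(P[m][:,2]), m.sum())
```

```text
[0.41686036 0.21658236 0.15150008]
(0.416, 0.2175, np.float64(334.0), 0.972)
[0.0011, 0.0006, 0.1371, 0.001, 0.0009, -0.0006]
0.013738140619342448 2682
```

View pics/w3.png

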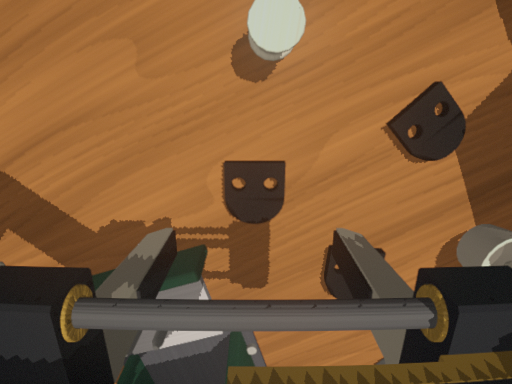

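Lift B is centred at column 255, row 192, between the open fingers, so I'm descending and gripping it.

move_arm(
  deltas=[0.001,0,0.06,0,0,0,1,0.001,0,0.11,0,0,0,1,0.001,0,0.137,0,0,0,1,0.001,0,0.137,0,0,0,1,0.001,0,0.137,0,0,0,0,0.001,0,0.137,0,0,0,0,0.001,0,0.137,0,0,0,0,0.001,0,0.137,0,0,0,0,0.001,0,0.137,0,0,0,0],
  squeeze=25,
)

```text
t: 6.2
tool_pos: [0.4144, 0.2164, 0.0122]
orientation: [-0.708, -3.059, 0.001]
force: [-0.1, -0.1, 2.3]
opening: 0.0598
gripper_force: 25.0
```

move_arm(
  deltas=[0,0,-0.04,0,0,0,0,0,0,-0.1,0,0,0,0,0,0,-0.15,0,0,0,0,0,0,-0.15,0,0,0,0,0,0,-0.15,0,0,0,0],
)

```text
t: 6.82
tool_pos: [0.4142, 0.2163, 0.1613]
orientation: [-0.708, -3.058, 0.002]
force: [0.0, -0.4, -0.5]
opening: 0.0596
gripper_force: 25.0
```

Run:
```python
from h import *
s=robot.read_state();print(s["t"],s["opening"],s["gripper_force"]); print(go(.42,.08,.22,171).tolist())
```

```text
6.825 0.05959223678864527 24.999978616833687
[-0.065, -0.12, -0.0586, -0.0017, -0.0022, -0.2977]
```

Run:
```python
from h import *
print(go(.515,.06,.25,171).tolist())
```

```text
[-0.1591, -0.0963, -0.0889, -0.0017, -0.0022, -0.2977]
```

move_arm(
  deltas=[0,0,-0.06,0,0,0,0,-0.159,-0.096,-0.089,0,0,-0.298,0,-0.159,-0.096,-0.089,0,0,-0.298,0,-0.159,-0.096,-0.089,0,0,-0.298,0,-0.159,-0.096,-0.089,0,0,-0.298,0,-0.159,-0.096,-0.089,0,0,-0.298,0,-0.159,-0.096,-0.089,0,0,-0.298,0],
)

```text
t: 7.7
tool_pos: [0.5143, 0.0617, 0.2496]
orientation: [-0.244, -3.128, 0.001]
force: [0.6, 0.7, 0.5]
opening: 0.0599
gripper_force: 2.5
```

Run:
```python
from h import *
print(pose()); g=grab("wrist","w4.png")
for d in dowels(g,.066): print(d)
```

```text
(array([0.51429135, 0.06168378, 0.24956589]), array([[-9.87914179e-01,  1.54939874e-01, -4.38287709e-03],
       [ 1.54942449e-01,  9.87923466e-01, -2.52168395e-04],
       [ 4.29087618e-03, -9.28214443e-04, -9.99990363e-01]]))
(np.int32(90), array([233.4, 162. ]), array([0.4948, 0.0427, 0.0768]), array([0.5008, 0.0474, 0.0821]))
(np.int32(90), array([262.4, 161.8]), array([0.4994, 0.0737, 0.0768]), array([0.5058, 0.079 , 0.0821]))
(np.int32(131), array([189.7, 220.6]), array([ 0.5528, -0.0178,  0.0802]), array([ 0.5634, -0.007 ,  0.0949]))
(np.int32(40), array([310.5, 220.4]), array([0.573 , 0.1175, 0.0822]), array([0.5745, 0.1201, 0.0946]))
```

View pics/w4.png

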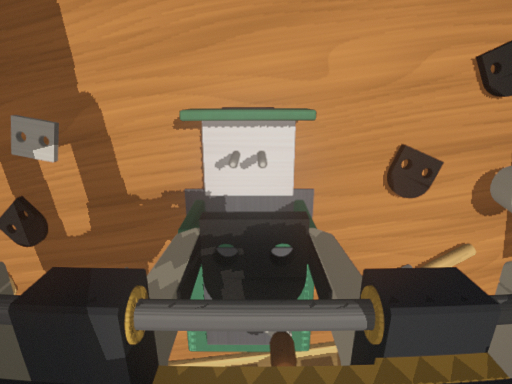

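The picture shows the dowel tops at (235,155) and (263,155), with the held lift's holes at (228,250) and (282,250). Grip force reads 2.5 N, so the grip has slackened, but the lift is still held.

```bash
cat >> h.py <<'E'
def tops(g,zmin=.0775,box=(.42,.545,-.02,.14)):
    D=[d for d in dowels(g,zmin,.09,box)]; return D
def held(g,dz=0.0,kind="lift"):
    "fit of the held piece; top face dz above the TCP. returns world fit and offset in the tool frame"
    p,R=pose(); f=fit(g,kind,p[0]+.0*R[0,0],p[1],p[2]+dz,.075)
    return f,(R.T@(np.array([f[0],f[1],p[2]])-p)).round(4)
E
python3 - <<'E'
from h import *
s=robot.read_state();print(s["gripper_force"])
g=grab("wrist")
D=tops(g)
for d in D: print(d)
f,o=held(g); print(f,o)
im=rect(g,.514,.062,.25,.06); cv2.imwrite("pics/r1.png",im[:,:,::-1])
E
```

```text
2.5000892858952284
(np.int32(44), array([233.1, 162.8]), array([0.4954, 0.0425, 0.0798]), array([0.4992, 0.0464, 0.0821]))
(np.int32(41), array([262.5, 163. ]), array([0.5004, 0.0737, 0.0801]), array([0.5043, 0.0776, 0.0823]))
(np.float64(0.5126), np.float64(0.0623), np.float64(351.5), 0.75) [0.002  0.0002 0.    ]
```

View pics/r1.png

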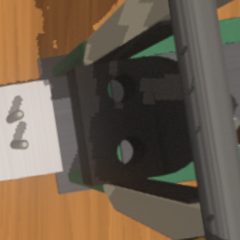

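```bash
cat >> h.py <<'E'
def shape(kind,x,y):
    if kind=="lift": m=(abs(y)<.03)&(x>-.022)&((x<.014)|(((x-.014)/.028)**2+(y/.03)**2<1))
    else: m=(abs(x)<.026)&(abs(y)<.03)
    h=np.zeros_like(m)
    for s in(-1,1): h|=(x**2+(y-s*.016)**2)<.007**2
    return m,h
def templ2(kind,th,sh,ha=.046,cut=None):
    n=int(2*ha*S); a=(np.arange(n)-n/2)/S; X,Y=np.meshgrid(a,a); c,s=np.cos(th),np.sin(th)
    f=lambda X,Y:(X*c+Y*s,-X*s+Y*c)
    m1,h1=shape(kind,*f(X,Y)); m2,h2=shape(kind,*f(X-sh[0],Y-sh[1]))
    m=(m1|m2)&~(h1&h2); w=np.ones_like(X)
    if cut is not None: w=(f(X,Y)[0]<cut)&(abs(f(X,Y)[1])<.029)
    return cv2.GaussianBlur(m.astype(np.float32),(0,0),2),w.astype(np.float32)
def fit2(g,kind,cx,cy,z,th0,half=.015,cut=None,thk=.012,dth=12,cl=150):
    im=rect(g,cx,cy,z,.046+half).astype(np.float32)
    f=np.maximum(255-im.max(2),cl) if kind=="lift" else im.min(2)
    f=cv2.GaussianBlur(f,(0,0),1); sh=thk*(g["c"][:2]-[cx,cy])/(g["c"][2]-z)
    b=(-2,)
    for t in np.deg2rad(th0+np.arange(-dth,dth+.1,1)):
        T,w=templ2(kind,t,sh,cut=cut)
        r=cv2.matchTemplate(f,T,cv2.TM_CCOEFF_NORMED,mask=w); _,v,_,l=cv2.minMaxLoc(np.nan_to_num(r,nan=-1,posinf=-1))
        if v>b[0]: b=(v,t,l)
    k=T.shape[0]; n=f.shape[0]
    return tuple(np.round([cx+(b[2][0]+k/2-n/2)/S,cy+(b[2][1]+k/2-n/2)/S,np.rad2deg(b[1])%360,b[0]],4).tolist())
def held2(g,kind="lift",thk=.012,dth=4):
    p,R=pose(); yaw=np.rad2deg(np.arctan2(R[1,0],R[0,0]))+180
    f=fit2(g,kind,p[0],p[1],p[2],yaw,.012,.012,thk,dth,60)
    return f,(R.T@(np.array([f[0],f[1],p[2]])-p)).round(4),round(yaw%360,1)
E
python3 - <<'E'
from h import *
p,R=pose(); g=grab("wrist")
print(held2(g)); t=at(g,[[d[1]] [0] for d in tops(g)],.08); print(t.round(4),t.mean(0).round(4))
print(fit2(g,"lift",.5555,.2595,.012,90,dth=180))
for cl in (60,120,180):print(fit2(g,"lift",p[0],p[1],p[2],351,.012,.012,cl=cl,dth=4))
E
```

```text
((0.5135, 0.0624, 347.1244, 0.8692), array([0.0013, 0.0005, 0.    ]), np.float64(351.1))
[[0.4954 0.0424 0.08  ]
 [0.5004 0.0736 0.08  ]] [0.4979 0.058  0.08  ]
(0.552, 0.2745, 329.0, 0.9622)
(0.5133, 0.0625, 347.0, 0.8689)
(0.5173, 0.062, 350.0, 0.8963)
(0.5183, 0.0615, 351.0, 0.8187)
```

Run:
```python
from h import *
print(go(.495,.0585,.105,171).tolist())
```

```text
[0.0187, -0.0061, 0.1457, -0.0009, -0.0024, 0.0022]
```

move_arm(
  deltas=[0.019,-0.006,0.03,0,-0.0024,0,0,0.019,-0.006,0.08,0,-0.0024,0,0,0.019,-0.006,0.12,0,-0.0024,0,0,0.019,-0.006,0.145,0,-0.0024,0,0,0.019,-0.006,0.145,0,-0.0024,0,0,0.019,-0.006,0.145,0,-0.0024,0,0],
  squeeze=25,
)

```text
t: 8.6
tool_pos: [0.4961, 0.0579, 0.1074]
orientation: [0.245, 3.13, -0.001]
force: [0.9, -0.1, -0.4]
opening: 0.0599
gripper_force: 25.0
```

Run:
```python
from h import *
p,R=pose();print(p,R[:,2]);print(robot.read_state()["gripper_force"])
g=grab("wrist","w5.png"); print(go(.495,.0585,.088,171).tolist())
for cl in (120,180):print(fit2(g,"lift",p[0],p[1],p[2],351,.012,.012,cl=cl,dth=4))
```

```text
[0.4961102  0.05785071 0.10738029] [ 2.13336695e-03 -9.96597163e-04 -9.99997228e-01]
25.000016391277313
[0.0017, 0.0005, 0.0198, -0.0005, 0.0033, 0.0008]
(0.4999, 0.0576, 350.0, 0.9394)
(0.4999, 0.0576, 350.0, 0.795)
```

View pics/w5.png

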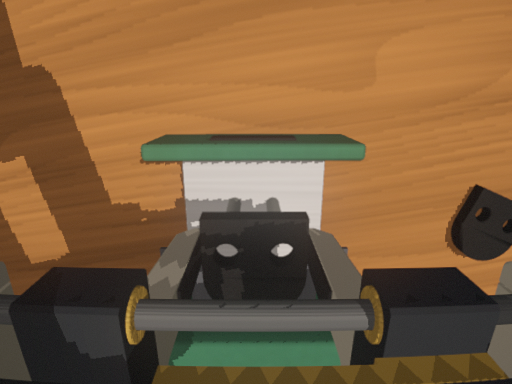

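The held lift is level with its holes at (228,250) and (282,250), above the dowels at columns 235 and 272. Shifting about 1.5 mm and starting the insertion.

move_arm(
  deltas=[0.0015,0,0.01,0,0.003,0,0,0.0015,0,0.02,0,0.003,0,0,0.0015,0,0.025,0,0.003,0,0,0.0015,0,0.025,0,0.003,0,0],
)

```text
t: 9.15
tool_pos: [0.4943, 0.0575, 0.0807]
orientation: [-0.246, -3.13, 0.001]
force: [5.2, -1.0, -3.0]
opening: 0.0595
gripper_force: 25.0
```

Insertion has started: the lift bottom is below the dowel tops, with 5 N in x. Easing x and continuing down.

move_arm(
  deltas=[-0.0015,0,0.01,0,0,0,0,-0.0015,0,0.025,0,0,0,0,-0.0015,0,0.04,0,0,0,0,-0.0015,0,0.05,0,0,0,0,-0.0015,0,0.05,0,0,0,0],
)

```text
t: 9.78
tool_pos: [0.4945, 0.0573, 0.0298]
orientation: [-0.246, -3.128, 0.001]
force: [-0.4, 0.8, -0.2]
opening: 0.0598
gripper_force: 25.0
```

move_arm(
  deltas=[0,0,0,0,0,0,0.9,0,0,0,0,0,0,0.9,0,0,-0.03,0,0,0,0.9,0,0,-0.09,0,0,0,0.9,0,0,-0.15,0,0,0,1,0,0,-0.2,0,0,0,1,0,0,-0.22,0,0,0,1],
)

```text
t: 10.65
tool_pos: [0.4974, 0.0575, 0.2553]
orientation: [0.246, 3.128, -0.0]
force: [-0.2, 0.9, -0.7]
opening: 0.093
gripper_force: 0.0
```

Run:
```python
from h import *
g=grab("wrist")
a=fit2(g,"lift",.432,.393,.012,17.5); c=fit2(g,"lift",.556,.263,.012,329,.02,dth=30); print(pose()[0],a,c)
print(fit2(g,"lift",.494,.058,.028,351))
print(go(c[0],c[1],.14,c[2]-180).tolist(),go(a[0],a[1],.14,a[2]-180).tolist())
```

```text
[0.49770905 0.05751227 0.25626909] (0.4335, 0.398, 26.5, 0.3081) (0.5525, 0.274, 329.0, 0.9695)
(0.4975, 0.0575, 351.0, 0.8876)
[-0.0198, 0.2224, 0.1164, 0.0011, 0.0045, 0.3843] [0.1171, 0.3263, 0.1158, -0.0012, 0.0045, -0.6193]
```

move_arm(
  deltas=[-0.02,0.222,0.06,0.001,0.0045,0.384,1,-0.02,0.222,0.08,0.001,0.0045,0.384,1,-0.02,0.222,0.1,0.001,0.0045,0.384,1,-0.02,0.222,0.116,0.001,0.0045,0.384,1,-0.02,0.222,0.116,0.001,0.0045,0.384,1,-0.02,0.222,0.116,0.001,0.0045,0.384,1,-0.02,0.222,0.116,0.001,0.0045,0.384,1],
)

```text
t: 11.58
tool_pos: [0.5506, 0.2726, 0.1359]
orientation: [-0.839, -3.022, 0.002]
force: [-0.5, 0.4, 0.3]
opening: 0.0928
gripper_force: 0.0
```

Run:
```python
from h import *
p,R=pose();g=grab("wrist","w6.png")
c=fit2(g,"lift",.5525,.274,.012,329,.015);print(p,R[:,2],c); print(go(c[0],c[1],.013,c[2]-180).tolist())
```

```text
[0.55064    0.27257693 0.13587239] [-5.59040346e-03  1.55177778e-04 -9.99984362e-01] (0.5525, 0.273, 329.0, 0.9809)
[-0.0017, 0.0014, 0.1234, -0.002, -0.0044, -0.0011]
```

move_arm(
  deltas=[-0.002,0.001,0.06,-0.002,-0.0044,0,1,-0.002,0.001,0.11,-0.002,-0.0044,0,1,-0.002,0.001,0.123,-0.002,-0.0044,0,1,-0.002,0.001,0.123,-0.002,-0.0044,0,1,-0.002,0.001,0.123,-0.002,-0.0044,0,0,-0.002,0.001,0.123,-0.002,-0.0044,0,0,-0.002,0.001,0.123,-0.002,-0.0044,0,0,-0.002,0.001,0.123,-0.002,-0.0044,0,0,-0.002,0.001,0.123,-0.002,-0.0044,0,0],
  squeeze=25,
)

```text
t: 12.75
tool_pos: [0.5515, 0.2735, 0.012]
orientation: [-0.839, -3.026, 0.002]
force: [0.1, -1.3, 2.0]
opening: 0.0595
gripper_force: 25.0
```

move_arm(
  deltas=[0,0,-0.04,0,0,0,0,0,0,-0.1,0,0,0,0,0,0,-0.15,0,0,0,0,0,0,-0.15,0,0,0,0],
)

```text
t: 13.25
tool_pos: [0.5548, 0.2748, 0.1678]
orientation: [0.837, 3.022, 0.007]
force: [-0.1, 1.1, -1.6]
opening: 0.06
gripper_force: 25.0
```

Run:
```python
from h import *
print(robot.read_state()["gripper_force"],pose()[0]); print(go(.495,.0573,.13,171).tolist())
```

```text
24.999975934624672 [0.55483935 0.27480319 0.16780332]
[-0.0605, -0.2175, 0.0367, 0.0052, 0.0054, -0.3836]
```

move_arm(
  deltas=[-0.06,-0.06,-0.02,0.005,0.0054,-0.384,0,-0.06,-0.11,-0.02,0.005,0.0054,-0.384,0,-0.06,-0.17,-0.01,0.005,0.0054,-0.384,0,-0.06,-0.217,0.02,0.005,0.0054,-0.384,0,-0.06,-0.217,0.037,0.005,0.0054,-0.384,0,-0.06,-0.217,0.037,0.005,0.0054,-0.384,0,-0.06,-0.217,0.037,0.005,0.0054,-0.384,0],
)

```text
t: 14.12
tool_pos: [0.4924, 0.0574, 0.1257]
orientation: [-0.244, -3.124, 0.006]
force: [0.1, 0.5, -0.2]
opening: 0.0592
gripper_force: 25.0
```

Run:
```python
from h import *
p,R=pose();print(p,R[:,2],robot.read_state()["gripper_force"])
g=grab("wrist","w7.png"); print(go(.495,.0573,.085,171).tolist())
for cl in (120,180):
  f=fit2(g,"lift",p[0],p[1],p[2],351,.012,.012,cl=cl,dth=4); print(f,R.T@(np.array([f[0],f[1],p[2]])-p))
```

```text
[0.49235685 0.05743782 0.12570771] [-0.00788162 -0.00310924 -0.99996411] 24.999911729246378
[-0.0026, 0.0003, 0.0411, -0.0042, -0.0066, 0.0017]
(0.4936, 0.0577, 350.0, 0.7494) [-1.18742650e-03  4.51730996e-04 -1.06131945e-05]
(0.4936, 0.0577, 350.0, 0.7852) [-1.18742650e-03  4.51730996e-04 -1.06131945e-05]
```

move_arm(
  deltas=[-0.0045,0,0.015,-0.004,-0.0066,0.0017,0,-0.0045,0,0.025,-0.004,-0.0066,0.0017,0,-0.0045,0,0.041,-0.004,-0.0066,0.0017,0,-0.0045,0,0.041,-0.004,-0.0066,0.0017,0],
)

```text
t: 14.68
tool_pos: [0.4947, 0.0557, 0.0821]
orientation: [-0.249, -3.128, 0.001]
force: [1.1, -0.6, -0.7]
opening: 0.0595
gripper_force: 25.0
```

move_arm(
  deltas=[-0.001,0.001,0.015,0,0,0,0,-0.001,0.001,0.03,0,0,0,0,-0.001,0.001,0.04,0,0,0,0,-0.001,0.001,0.04,0,0,0,0],
)

```text
t: 15.18
tool_pos: [0.4954, 0.0565, 0.0426]
orientation: [-0.248, -3.128, 0.001]
force: [-0.1, 0.3, -0.1]
opening: 0.0596
gripper_force: 25.0
```

Inserted freely. Releasing it and moving on to A.

move_arm(
  deltas=[0,0,0,0,0,0,0.9,0,0,0,0,0,0,0.9,0,0,-0.03,0,0,0,0.9,0,0,-0.09,0,0,0,0.9,0,0,-0.13,0,0,0,1,0,0,-0.15,0,0,0,1],
)

```text
t: 15.92
tool_pos: [0.4983, 0.0566, 0.1979]
orientation: [0.248, 3.128, -0.0]
force: [0.5, 0.5, -0.7]
opening: 0.0926
gripper_force: 0.0
```

Run:
```python
from h import *
print(pose()[0],go(.4315,.393,.15,197.5).tolist())
```

```text
[0.49834031 0.05659162 0.1978514 ] [0.1193, 0.3216, 0.0475, -0.0007, 0.0036, -0.4639]
```

move_arm(
  deltas=[0.119,0.322,0.02,0,0.0036,-0.464,1,0.119,0.322,0.03,0,0.0036,-0.464,1,0.119,0.322,0.047,0,0.0036,-0.464,1,0.119,0.322,0.047,0,0.0036,-0.464,1,0.119,0.322,0.047,0,0.0036,-0.464,1,0.119,0.322,0.047,0,0.0036,-0.464,1,0.119,0.322,0.047,0,0.0036,-0.464,1,0.119,0.322,0.047,0,0.0036,-0.464,1],
)

```text
t: 16.92
tool_pos: [0.4303, 0.3928, 0.1473]
orientation: [0.478, -3.1, 0.0]
force: [0.1, -0.0, -0.3]
opening: 0.0931
gripper_force: 0.0
```

Run:
```python
from h import *
p,R=pose();g=grab("wrist","w8.png")
c=fit2(g,"lift",.434,.393,.012,17,.02,dth=20);print(p,R[:,2],c); print(go(c[0],c[1],.013,c[2]-180).tolist())
```

```text
[0.43026666 0.39281101 0.14725789] [-4.95160486e-03 -9.85094998e-04 -9.99987256e-01] (0.414, 0.402, 10.0, 0.3298)
[0.0123, 0.014, 0.1344, 0.0003, -0.0049, 0.1302]
```

Poor fit (0.33); looking at the picture.

View pics/w8.png

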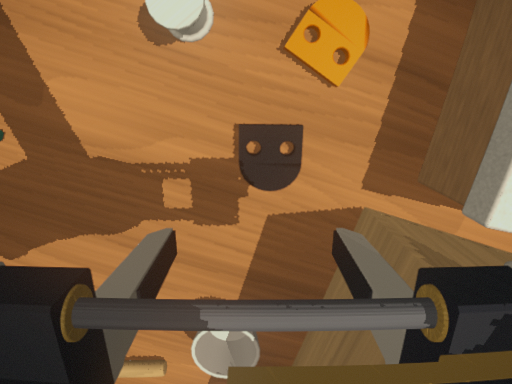

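The lift sits at (270,155), about 30 mm nearer the robot than before: it was knocked aside. I'm refitting from that pixel and from the height of the box on the right.

Run:
```python
from h import *
p,R=pose();g=grab("wrist")
q=at(g,[[270,150]],.012)[0]; print(q)
c=fit2(g,"lift",q[0],q[1],.012,17,.015,dth=12);print(c); print(go(c[0],c[1],.013,c[2]-180).tolist())
P=at(g,[[370,250],[300,340],[450,200],[225,350],[480,130]]); print(P.round(3))
```

```text
[0.39227967 0.39727823 0.012     ]
(0.3908, 0.3968, 17.0, 0.9673)
[0.0361, 0.0162, 0.1346, 0.0008, -0.0047, 0.0075]
[[0.403 0.445 0.167]
 [0.602 0.506 0.002]
 [0.386 0.597 0.002]
 [0.625 0.42  0.022]
 [0.319 0.545 0.067]]
```

Run:
```python
from h import *
for n in("scene","top"):
    g=grab(n); P=cloud(g); ok=g["d"]>0
    for x0 in(.28,.34,.40,.46):
        print(n,x0,[ (round(y,2),np.percentile(P[m][:,2],95).round(3)) for y in np.arange(.42,.6,.03) if (m:=ok&(abs(P[...,0]-x0-.03)<.03)&(abs(P[...,1]-y-.015)<.015)&(P[...,2]<.4)).sum()>3])
```

```text
scene 0.28 [(np.float64(0.42), np.float64(0.013)), (np.float64(0.45), np.float64(0.002)), (np.float64(0.48), np.float64(0.003)), (np.float64(0.51), np.float64(0.108)), (np.float64(0.54), np.float64(0.114)), (np.float64(0.57), np.float64(0.114))]
scene 0.34 [(np.float64(0.42), np.float64(0.263)), (np.float64(0.45), np.float64(0.264)), (np.float64(0.48), np.float64(0.002)), (np.float64(0.51), np.float64(0.002)), (np.float64(0.54), np.float64(0.286)), (np.float64(0.57), np.float64(0.272))]
scene 0.4 [(np.float64(0.42), np.float64(0.38)), (np.float64(0.45), np.float64(0.264)), (np.float64(0.48), np.float64(0.263)), (np.float64(0.51), np.float64(0.221)), (np.float64(0.54), np.float64(0.289)), (np.float64(0.57), np.float64(0.237))]
scene 0.46 [(np.float64(0.42), np.float64(0.378)), (np.float64(0.45), np.float64(0.002)), (np.float64(0.48), np.float64(0.002)), (np.float64(0.51), np.float64(0.221)), (np.float64(0.54), np.float64(0.221)), (np.float64(0.57), np.float64(0.239))]
top 0.28 [(np.float64(0.45), np.float64(0.006)), (np.float64(0.48), np.float64(0.005)), (np.float64(0.51), np.float64(0.006)), (np.float64(0.54), np.float64(0.07))]
top 0.34 [(np.float64(0.42), np.float64(0.265)), (np.float64(0.45), np.float64(0.268)), (np.float64(0.48), np.float64(0.005)), (np.float64(0.51), np.float64(0.005)), (np.float64(0.54), np.float64(0.115)), (np.float64(0.57), np.float64(0.266))]
top 0.4 [(np.float64(0.42), np.float64(0.017)), (np.float64(0.57), np.float64(0.327))]
top 0.46 [(np.float64(0.42), np.float64(0.004)), (np.float64(0.45), np.float64(0.005)), (np.float64(0.48), np.float64(0.004)), (np.float64(0.54), np.float64(0.221)), (np.float64(0.57), np.float64(0.326))]
```

move_arm(
  deltas=[0.036,0.016,0.03,0,-0.0047,0.0075,1,0.036,0.016,0.08,0,-0.0047,0.0075,1,0.036,0.016,0.12,0,-0.0047,0.0075,1,0.036,0.016,0.134,0,-0.0047,0.0075,1,0.036,0.016,0.134,0,-0.0047,0.0075,1,0.036,0.016,0.134,0,-0.0047,0.0075,0,0.036,0.016,0.134,0,-0.0047,0.0075,0,0.036,0.016,0.134,0,-0.0047,0.0075,0,0.036,0.016,0.134,0,-0.0047,0.0075,0,0.036,0.016,0.134,0,-0.0047,0.0075,0],
  squeeze=25,
)

```text
t: 18.38
tool_pos: [0.3903, 0.3977, 0.0134]
orientation: [0.466, -3.106, -0.001]
force: [0.5, -0.7, 2.5]
opening: 0.06
gripper_force: 25.0
```

move_arm(
  deltas=[0,0,-0.04,0,0,0,0,0,0,-0.1,0,0,0,0,0,0,-0.15,0,0,0,0,0,0,-0.15,0,0,0,0],
)

```text
t: 18.88
tool_pos: [0.3927, 0.3998, 0.1688]
orientation: [-0.466, 3.1, 0.009]
force: [-0.3, -0.0, -1.5]
opening: 0.0594
gripper_force: 25.0
```

Run:
```python
from h import *
print(robot.read_state()["gripper_force"],pose()[0]); print(go(.497,.0573,.13,171).tolist())
```

```text
24.999886248260736 [0.39274048 0.39975326 0.16876402]
[0.0012, -0.3581, 0.0371, 0.0064, 0.0068, 0.4552]
```

move_arm(
  deltas=[0.001,-0.06,-0.03,0.006,0.0068,0.455,0,0.001,-0.12,-0.03,0.006,0.0068,0.455,0,0.001,-0.18,-0.03,0.006,0.0068,0.455,0,0.001,-0.24,-0.03,0.006,0.0068,0.455,0,0.001,-0.3,-0.02,0.006,0.0068,0.455,0,0.001,-0.358,0.02,0.006,0.0068,0.455,0,0.001,-0.358,0.037,0.006,0.0068,0.455,0,0.001,-0.358,0.037,0.006,0.0068,0.455,0,0.001,-0.358,0.037,0.006,0.0068,0.455,0],
)

```text
t: 20.0
tool_pos: [0.4943, 0.0556, 0.126]
orientation: [-0.245, -3.125, 0.01]
force: [-0.9, 1.3, -1.2]
opening: 0.0599
gripper_force: 25.0
```

Run:
```python
from h import *
p,R=pose();print(p,R[:,2],robot.read_state()["gripper_force"])
g=grab("wrist","w9.png"); 
for cl in (120,180):
  f=fit2(g,"lift",p[0],p[1],p[2],351,.012,.012,cl=cl,dth=4); o=(R.T@(np.array([f[0],f[1],p[2]])-p)); print(f,o)
print(go(.4983+o[0],.0573,.084,171).tolist())
```

```text
[0.49427438 0.05563579 0.12598676] [-0.00749206 -0.00554149 -0.99995658] 24.999877782538533
(0.4945, 0.0559, 349.0, 0.7269) [-1.81708543e-04  2.96112307e-04 -3.15446552e-06]
(0.4945, 0.0559, 349.0, 0.7641) [-1.81708543e-04  2.96112307e-04 -3.15446552e-06]
[-0.0033, 0.0022, 0.0426, -0.0064, -0.0052, 0.0012]
```

move_arm(
  deltas=[-0.0025,0.002,0.015,-0.006,-0.005,0.001,0,-0.0025,0.002,0.025,-0.006,-0.005,0.001,0,-0.0025,0.002,0.042,-0.006,-0.005,0.001,0,-0.0025,0.002,0.042,-0.006,-0.005,0.001,0],
)

```text
t: 20.55
tool_pos: [0.4957, 0.0564, 0.0818]
orientation: [-0.247, -3.128, 0.002]
force: [-0.3, -0.2, 0.5]
opening: 0.0599
gripper_force: 25.0
```

move_arm(
  deltas=[-0.001,0,0.015,0,0,0,0,-0.001,0,0.027,0,0,0,0,-0.001,0,0.027,0,0,0,0],
)

```text
t: 20.92
tool_pos: [0.4966, 0.0561, 0.0551]
orientation: [-0.248, -3.128, 0.002]
force: [0.0, 0.9, -0.3]
opening: 0.0596
gripper_force: 25.0
```

move_arm(
  deltas=[0,0,0,0,0,0,0.9,0,0,0,0,0,0,0.9,0,0,-0.03,0,0,0,0.9,0,0,-0.09,0,0,0,0.9,0,0,-0.15,0,0,0,1,0,0,-0.18,0,0,0,1],
)

```text
t: 21.68
tool_pos: [0.4997, 0.0563, 0.2417]
orientation: [0.247, 3.127, -0.0]
force: [0.3, 0.1, 0.7]
opening: 0.0925
gripper_force: 0.0
```

Run:
```python
from h import *
g=grab("wrist","w10.png"); p=pose()[0]; print(p)
print(fit2(g,"lift",.497,.057,.052,351,.01,dth=4))
P=cloud(g)
for r in (.005,.02,.03): 
    m=(abs(P[...,0]-.51)<.008)&(abs(P[...,1]-.055)<r); print(m.sum(),np.median(P[m][:,2]) if m.any() else 0)
for r in robot.recognise("wrist","lift0")+robot.recognise("wrist","plate"): print(r, at(g,r["uv"],.012)[0].round(3))
print(go(.50,-.2,.25,171).tolist())
```

```text
[0.50092918 0.05636926 0.24501027]
(0.495, 0.057, 351.0, 0.9016)
114 0.05310049555623034
424 0.05307098592679391
619 0.05308140296208358
{'uv': [27.4, 231.3], 'confidence': 0.8} [ 0.543 -0.275  0.012]
{'uv': [234.5, 143.3], 'confidence': 0.61} [0.47  0.037 0.012]
{'uv': [255.3, 175.4], 'confidence': 0.56} [0.515 0.056 0.012]
{'uv': [232.1, 148.5], 'confidence': 0.54} [0.476 0.033 0.012]
{'uv': [37.7, 149.5], 'confidence': 0.91} [ 0.435 -0.217  0.012]
[-0.0408, -0.2531, -0.0104, 0.0001, 0.004, -0.0009]
```

View pics/w10.png

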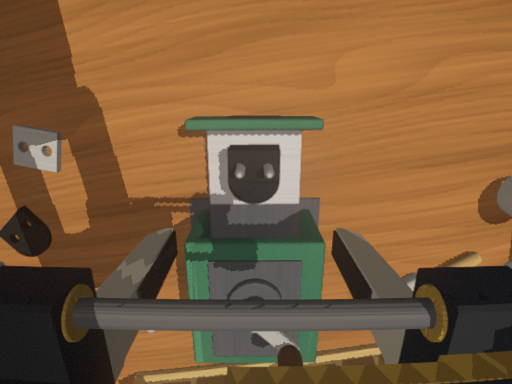

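Three lifts are stacked flat at (255,172) with both dowels through them. Lift D is at (27,231) and the plate at (38,149). Going above D.

move_arm(
  deltas=[0,-0.06,-0.02,0,0.004,0,1,-0.03,-0.33,0.01,0,0.004,0,1,-0.03,-0.33,0.01,0,0.004,0,1,-0.03,-0.33,0.01,0,0.004,0,1,-0.03,-0.33,0.01,0,0.004,0,1,-0.03,-0.33,0.01,0,0.004,0,1,-0.03,-0.33,0.01,0,0.004,0,1,-0.03,-0.33,0.01,0,0.004,0,1],
)

```text
t: 22.82
tool_pos: [0.4758, -0.2729, 0.2265]
orientation: [-0.246, -3.126, -0.001]
force: [0.2, 0.5, 0.2]
opening: 0.0931
gripper_force: 0.0
```

Run:
```python
from h import *
p,R=pose();g=grab("wrist","w11.png");print(p,R[:,2])
for r in robot.recognise("wrist","lift0")[:2]+robot.recognise("wrist","plate")[:2]: print(r,at(g,r["uv"],.012)[0].round(3))
c=fit2(g,"lift",.55,-.275,.012,0,.02,dth=180);print(c); print(go(c[0],c[1],.014,c[2]-180).tolist())
c=fit2(g,"plate",.434,-.215,.01,171,.02,thk=.01,dth=90);print(c)
```

```text
[ 0.47584584 -0.27285644  0.22646381] [-0.00591004  0.00120167 -0.99998181]
{'uv': [499.0, 149.7], 'confidence': 0.87} [0.499 0.037 0.012]
{'uv': [254.1, 220.8], 'confidence': 0.77} [ 0.544 -0.283  0.012]
{'uv': [289.3, 126.8], 'confidence': 0.82} [ 0.432 -0.223  0.012]
(0.5425, -0.2875, 33.0, 0.9572)
[-0.0688, -0.004, 0.2129, 0.0011, -0.0049, -0.732]
(0.434, -0.2205, 160.0, 0.9936)
```

View pics/w11.png

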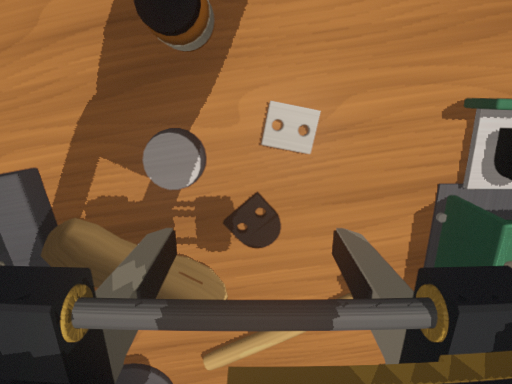

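Run:
```python
from h import *
th=np.deg2rad(33); ex=np.array([np.cos(th),np.sin(th)]); ey=np.array([np.sin(th),-np.cos(th)])
g=grab("top")
P=cloud(g); ok=(g["d"]>0)&(P[...,2]<.14)&(P[...,2]>.02)&(P[...,0]>.4)&(P[...,1]<-.1)
Q=P[ok]; d=Q[:,:2]-[.5425,-.2875]; a=d@ex; b=d@ey
m=(abs(a)<.06)&(abs(b)<.125)
o=np.c_[a,b,Q[:,2]][m]; print(len(o)); print(o[np.argsort(-o[:,2])][:15].round(3))
m2=(abs(o[:,0])<.02)&(abs(o[:,1])<.08); print(o[m2][:10].round(3))
print(go(.5425,-.2875,.12,33).tolist())
```

```text
0
[]
[]
[-0.0682, -0.0039, 0.107, -0.006, -0.001, 2.4095]
```

Run:
```python
from h import *
th=np.deg2rad(33); ex=np.array([np.cos(th),np.sin(th)]); ey=np.array([np.sin(th),-np.cos(th)])
for n in("wrist","scene"):
    g=grab(n)
    P=cloud(g); ok=(g["d"]>0)&(P[...,2]<.12)&(P[...,2]>.018)
    Q=P[ok]; d=Q[:,:2]-[.5425,-.2875]; a=d@ex; b=d@ey
    m=(abs(a)<.06)&(abs(b)<.125)
    o=np.c_[a,b,Q[:,2]][m]; print(n,len(o)); print(o[np.argsort(-o[:,2])][:8].round(3).tolist())
    for lo in(.03,.06,.08,.1): 
        k=o[(abs(o[:,1])>lo)&(abs(o[:,1])<lo+.025)]; print(lo,len(k),k.max(0).round(3) if len(k) else '',k.min(0).round(3) if len(k) else '')
```

```text
wrist 0
[]
0.03 0  
0.06 0  
0.08 0  
0.1 0  
scene 18
[[-0.05, 0.119, 0.04], [-0.03, 0.105, 0.036], [-0.048, 0.117, 0.032], [-0.04, 0.11, 0.031], [-0.045, 0.114, 0.031], [-0.018, 0.096, 0.028], [-0.041, 0.111, 0.026], [-0.038, 0.108, 0.024]]
0.03 0  
0.06 0  
0.08 6 [-0.018  0.105  0.036] [-0.033  0.096  0.018]
0.1 16 [-0.029  0.121  0.04 ] [-0.056  0.101  0.018]
```

move_arm(
  deltas=[-0.068,-0.004,0.03,0,0,2.41,1,-0.068,-0.004,0.03,0,0,2.41,1,-0.068,-0.004,0.03,0,0,2.41,1,-0.068,-0.004,0.05,0,0,2.41,1,-0.068,-0.004,0.07,0,0,2.41,1,-0.068,-0.004,0.085,0,0,2.41,1,-0.068,-0.004,0.085,0,0,2.41,1,-0.068,-0.004,0.085,0,0,2.41,1,-0.068,-0.004,0.085,0,0,2.41,1,-0.068,-0.004,0.085,0,0,2.41,1,-0.068,-0.004,0.085,0,0,2.41,1,-0.068,-0.004,0.085,0,0,2.41,1],
)

```text
t: 24.62
tool_pos: [0.542, -0.2885, 0.1419]
orientation: [-2.934, -1.118, 0.007]
force: [-0.2, -0.2, -0.1]
opening: 0.0927
gripper_force: 0.0
```

move_arm(
  deltas=[0,0,0,0,0,0.366,1,0,0,0,0,0,0.366,1,0,0,0,0,0,0.366,1],
)

```text
t: 25.0
tool_pos: [0.542, -0.2886, 0.1418]
orientation: [-3.087, -0.577, 0.008]
force: [-0.2, -0.4, 0.1]
opening: 0.0932
gripper_force: 0.0
```

Run:
```python
from h import *
p,R=pose();g=grab("wrist","w12.png");print(p,R.round(3).tolist())
c=fit2(g,"lift",.5435,-.285,.012,33,.02);print(c); print(go(c[0],c[1],.013,c[2]).tolist())
```

```text
[ 0.54201793 -0.28860871  0.14183016] [[0.933, 0.361, -0.005], [0.361, -0.933, -0.0], [-0.005, -0.002, -1.0]]
(0.5415, -0.2875, 32.0, 0.9436)
[0.0006, -0.001, 0.1288, -0.0022, 0.0046, -0.1864]
```

move_arm(
  deltas=[0.001,-0.001,0.02,-0.002,0.0046,-0.186,1,0.001,-0.001,0.06,-0.002,0.0046,-0.186,1,0.001,-0.001,0.11,-0.002,0.0046,-0.186,1,0.001,-0.001,0.129,-0.002,0.0046,-0.186,1,0.001,-0.001,0.129,-0.002,0.0046,-0.186,1,0.001,-0.001,0.129,-0.002,0.0046,-0.186,0,0.001,-0.001,0.129,-0.002,0.0046,-0.186,0,0.001,-0.001,0.129,-0.002,0.0046,-0.186,0,0.001,-0.001,0.129,-0.002,0.0046,-0.186,0,0.001,-0.001,0.129,-0.002,0.0046,-0.186,0],
  squeeze=25,
)

```text
t: 26.3
tool_pos: [0.5418, -0.2877, 0.0128]
orientation: [-3.022, -0.859, 0.0]
force: [-0.0, 0.1, 0.1]
opening: 0.0592
gripper_force: 25.0
```

move_arm(
  deltas=[0,0,-0.04,0,0,0,0,0,0,-0.1,0,0,0,0,0,0,-0.15,0,0,0,0,0,0,-0.18,0,0,0,0,0,0,-0.18,0,0,0,0],
)

```text
t: 26.92
tool_pos: [0.5434, -0.2887, 0.1961]
orientation: [3.018, 0.858, 0.006]
force: [0.4, 0.8, -1.2]
opening: 0.0598
gripper_force: 25.0
```

Run:
```python
from h import *
print(robot.read_state()["gripper_force"],pose()[0]); print(go(.497,.057,.2,-9).tolist())
```

```text
25.0196587422397 [ 0.54339062 -0.28874969  0.19613492]
[0.1424, -0.3185, -0.0051, 0.004, -0.0042, 0.7108]
```

move_arm(
  deltas=[0.142,-0.3185,-0.005,0.004,-0.004,0.71,0,0.142,-0.3185,-0.005,0.004,-0.004,0.71,0,0.142,-0.3185,-0.005,0.004,-0.004,0.71,0,0.142,-0.3185,-0.005,0.004,-0.004,0.71,0,0.142,-0.3185,-0.005,0.004,-0.004,0.71,0,0.142,-0.3185,-0.005,0.004,-0.004,0.71,0,0.142,-0.3185,-0.005,0.004,-0.004,0.71,0,0.142,-0.3185,-0.005,0.004,-0.004,0.71,0,0.142,-0.3185,-0.005,0.004,-0.004,0.71,0],
)

```text
t: 28.05
tool_pos: [0.495, 0.0568, 0.197]
orientation: [-3.129, 0.248, 0.01]
force: [0.1, 0.1, -0.2]
opening: 0.0597
gripper_force: 25.0
```

Run:
```python
from h import *
p,R=pose();g=grab("wrist","w13.png");print(p,R[:,2])
print(go(.497,.057,.107,-9).tolist())
P=cloud(g); m=(g["d"]>0)&(P[...,2]>.15)&(P[...,2]<.2)&(P[...,0]>.57)&(P[...,1]>-.05); print(m.sum(),P[m].min(0) if m.any() else '')
for r in robot.recognise("wrist","crank_knob"): print(r,at(g,r["uv"],.187)[0].round(3))
```

```text
[0.49495075 0.05677793 0.1969607 ] [-0.00606245  0.00308941 -0.99997685]
[0.0024, -0.0004, 0.0901, -0.0022, 0.0062, -0.001]
0 
{'uv': [256.1, 155.9], 'confidence': 0.72} [0.545 0.048 0.187]
{'uv': [252.1, 12.0], 'confidence': 0.57} [0.615 0.039 0.187]
```

View pics/w13.png

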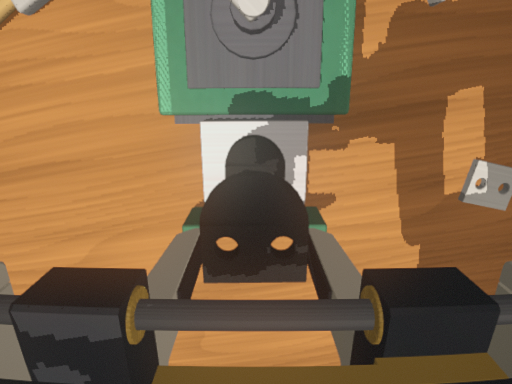

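The view from the press side shows the held D at (255,230) over the stack at (255,155), with the knob out of the way. Descending.

move_arm(
  deltas=[0.0024,0,0.04,-0.002,0.006,0,0,0.0024,0,0.09,-0.002,0.006,0,0,0.0024,0,0.09,-0.002,0.006,0,0,0.0024,0,0.09,-0.002,0.006,0,0],
)

```text
t: 28.65
tool_pos: [0.4979, 0.0574, 0.1094]
orientation: [-3.131, 0.247, -0.003]
force: [0.4, 0.5, -0.3]
opening: 0.0601
gripper_force: 25.0
```

Run:
```python
from h import *
p,R=pose();print(p,R[:,2]);print(go(.4968,.057,.082,-9).tolist())
```

```text
[0.49791587 0.05741141 0.10939782] [ 2.03417324e-03  4.36998423e-04 -9.99997836e-01]
[-0.0011, 0.0006, 0.0274, -0.0007, -0.0019, -0.0001]
```

move_arm(
  deltas=[-0.001,0.0005,0.01,0,-0.002,0,0,-0.001,0.0005,0.02,0,-0.002,0,0,-0.001,0.0005,0.028,0,-0.002,0,0,-0.001,0.0005,0.028,0,-0.002,0,0],
)

```text
t: 29.15
tool_pos: [0.4952, 0.0575, 0.0788]
orientation: [-3.131, 0.245, 0.005]
force: [-0.7, 0.2, -0.6]
opening: 0.0597
gripper_force: 25.0
```

move_arm(
  deltas=[0.001,0,0.007,0,0,0,0,0.001,0,0.0125,0,0,0,0,0.001,0,0.0125,0,0,0,0],
)

```text
t: 29.52
tool_pos: [0.4965, 0.0573, 0.0666]
orientation: [-3.131, 0.245, 0.004]
force: [0.5, 0.7, -0.2]
opening: 0.0599
gripper_force: 25.0
```

move_arm(
  deltas=[0,0,0,0,0,0,0.9,0,0,0,0,0,0,0.9,0,0,-0.03,0,0,0,0.9,0,0,-0.09,0,0,0,0.9,0,0,-0.15,0,0,0,1,0,0,-0.18,0,0,0,1],
)

```text
t: 30.28
tool_pos: [0.4987, 0.0572, 0.2519]
orientation: [-3.131, 0.245, -0.007]
force: [-0.7, -0.8, -0.5]
opening: 0.0925
gripper_force: 0.0
```

Run:
```python
from h import *
g=grab("wrist","w14.png"); p=pose()[0]; print(p)
print(fit2(g,"lift",.497,.057,.064,351,.01,dth=4))
P=cloud(g)
for x in (.48,.497,.515,.53): 
    m=(abs(P[...,0]-x)<.004)&(abs(P[...,1]-.06)<.006); print(x,m.sum(),np.median(P[m][:,2]) if m.any() else 0)
c=(.434,-.2205,160); print(go(c[0],c[1],.16,-20).tolist(), go(c[0],c[1],.16,160).tolist())
```

```text
[0.49987377 0.05724137 0.25519781]
(0.4965, 0.0575, 351.0, 0.6673)
0.48 72 0.06536259618479662
0.497 71 0.06544751801951437
0.515 105 0.06566086814593808
0.53 1230 0.3427991308180829
[-0.0226, 0.2848, 0.0944, -0.003, -0.0083, 0.1927] [-0.0226, 0.2848, 0.0944, 0.0123, -0.0045, -2.9489]
```

move_arm(
  deltas=[-0.023,0.285,0,-0.003,-0.008,0.193,1,-0.023,0.285,0.02,-0.003,-0.008,0.193,1,-0.023,0.285,0.04,-0.003,-0.008,0.193,1,-0.023,0.285,0.094,-0.003,-0.008,0.193,1,-0.023,0.285,0.094,-0.003,-0.008,0.193,1,-0.023,0.285,0.094,-0.003,-0.008,0.193,1,-0.023,0.285,0.094,-0.003,-0.008,0.193,1],
)

```text
t: 31.2
tool_pos: [0.4301, -0.2206, 0.1535]
orientation: [3.092, -0.547, -0.015]
force: [-0.1, 0.2, 1.1]
opening: 0.0933
gripper_force: 0.0
```

Run:
```python
from h import *
p,R=pose();g=grab("wrist","w15.png");print(p,R[:,2])
c=fit2(g,"plate",.434,-.2205,.01,-20,.02,thk=.01,dth=25);print(c); print(go(c[0],c[1],.0125,c[2]).tolist())
```

```text
[ 0.43012187 -0.22056182  0.15348609] [-9.39438346e-03  1.96325439e-04 -9.99955853e-01]
(0.432, -0.221, 340.0, 0.9768)
[0.0025, -0.0003, 0.1417, 0.0034, 0.0076, 0.0]
```

move_arm(
  deltas=[0.003,0,0.05,0.003,0.0076,0,1,0.003,0,0.11,0.003,0.0076,0,1,0.003,0,0.14,0.003,0.0076,0,1,0.003,0,0.141,0.003,0.0076,0,1,0.003,0,0.141,0.003,0.0076,0,0,0.003,0,0.141,0.003,0.0076,0,0,0.003,0,0.141,0.003,0.0076,0,0,0.003,0,0.141,0.003,0.0076,0,0,0.003,0,0.141,0.003,0.0076,0,0],
  squeeze=40,
)

```text
t: 32.38
tool_pos: [0.4316, -0.2217, 0.0124]
orientation: [3.094, -0.546, -0.002]
force: [-0.3, 1.7, 3.1]
opening: 0.0594
gripper_force: 40.0
```

move_arm(
  deltas=[0,0,-0.04,0,0,0,0,0,0,-0.1,0,0,0,0,0,0,-0.15,0,0,0,0,0,0,-0.19,0,0,0,0,0,0,-0.19,0,0,0,0],
)

```text
t: 33.0
tool_pos: [0.4334, -0.223, 0.2055]
orientation: [3.091, -0.546, 0.007]
force: [-0.2, -0.2, -3.1]
opening: 0.06
gripper_force: 40.0
```

Run:
```python
from h import *
s=robot.read_state();print(s["gripper_force"],s["opening"],pose()[0]); print(go(.497,.057,.2,-9).tolist())
```

```text
39.999570697546005 0.05996290136172692 [ 0.43341567 -0.22295493  0.20552616]
[-0.0362, -0.2848, 0.0048, 0.0025, -0.0047, -0.1925]
```

move_arm(
  deltas=[-0.036,-0.285,0.005,0.0025,-0.005,-0.19,0,-0.036,-0.285,0.005,0.0025,-0.005,-0.19,0,-0.036,-0.285,0.005,0.0025,-0.005,-0.19,0,-0.036,-0.285,0.005,0.0025,-0.005,-0.19,0,-0.036,-0.285,0.005,0.0025,-0.005,-0.19,0,-0.036,-0.285,0.005,0.0025,-0.005,-0.19,0,-0.036,-0.285,0.005,0.0025,-0.005,-0.19,0,-0.036,-0.285,0.005,0.0025,-0.005,-0.19,0],
)

```text
t: 34.0
tool_pos: [0.4949, 0.0572, 0.1961]
orientation: [-3.129, 0.252, 0.012]
force: [-0.1, -0.4, -2.5]
opening: 0.0591
gripper_force: 40.0
```

Run:
```python
from h import *
p,R=pose();g=grab("wrist","w16.png");print(p,R[:,2],robot.read_state()["gripper_force"])
zt=p[2]-.0025
f=fit2(g,"plate",p[0],p[1],zt,-9,.015,thk=.01,dth=4);print(f,R.T@(np.array([f[0],f[1],p[2]])-p))
im=g["im"]; cv2.imwrite("pics/w16c.png",cv2.resize(im[130:330,130:380,::-1],None,fx=2.4,fy=2.4))
print(go(.497,.057,.107,-9).tolist())
```

```text
[0.49490537 0.05724421 0.19609203] [-0.00719792  0.0034472  -0.99996815] 39.99943882226944
(0.4914, 0.0582, 350.0, 0.6268) [-3.61313075e-03 -3.81636495e-04  2.85261728e-05]
[0.0026, 0.0002, 0.0894, -0.0024, 0.0071, -0.0041]
```

View pics/w16c.png

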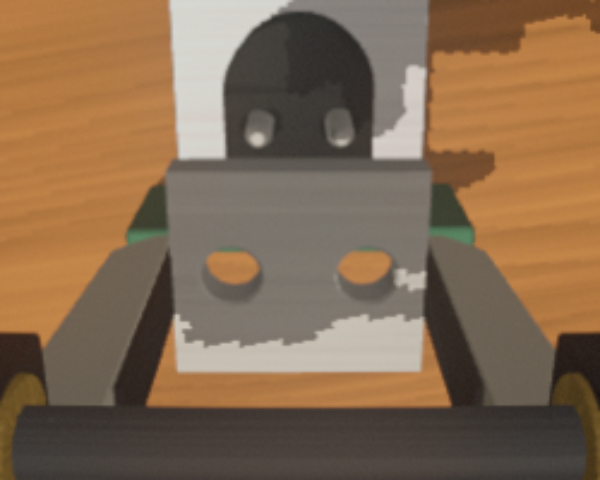

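The crop shows the plate's hole rims at about (233,274) and (365,274), i.e. (227,244) and (282,244) in the full picture, and the dowel tops at (237.5,187) and (272,187) in the full picture.

Run:
```python
from h import *
p,R=pose();g=grab("wrist")
h=at(g,[[227.1,244.2],[282.1,244.2]],p[2]-.0025); d=at(g,[[237.5,187.1],[272.1,187.1]],.08)
print(h.round(4),d.round(4)); o=R.T@(h.mean(0)-p); print(o, d.mean(0))
print(go(.4968-o[0]*np.cos(.157),.057,.107,-9).tolist())
```

```text
[[0.4991 0.0726 0.1939]
 [0.4941 0.0417 0.1939]] [[0.499  0.0729 0.08  ]
 [0.494  0.0415 0.08  ]]
[ 0.00153008 -0.00015893  0.00248959] [0.49650534 0.05720565 0.08      ]
[0.0007, 0.0005, 0.0897, -0.0025, 0.0066, -0.004]
```

move_arm(
  deltas=[0.0004,0.0003,0.04,-0.0025,0.0066,-0.004,0,0.0004,0.0003,0.09,-0.0025,0.0066,-0.004,0,0.0004,0.0003,0.09,-0.0025,0.0066,-0.004,0,0.0004,0.0003,0.09,-0.0025,0.0066,-0.004,0],
)

```text
t: 34.6
tool_pos: [0.4962, 0.058, 0.1088]
orientation: [-3.132, 0.245, -0.003]
force: [-0.6, 0.1, -1.6]
opening: 0.0595
gripper_force: 40.0
```

Run:
```python
from h import *
p,R=pose();print(p,R[:,2]);print(go(.4951,.0572,.086,-9).tolist())
```

```text
[0.49615527 0.05796767 0.10876692] [ 1.91449530e-03  2.43462434e-04 -9.99998138e-01]
[-0.001, 0.0009, 0.0228, -0.0005, -0.0019, 0.0009]
```

move_arm(
  deltas=[-0.001,0.0007,0.01,0,-0.002,0,0,-0.001,0.0007,0.017,0,-0.002,0,0,-0.001,0.0007,0.023,0,-0.002,0,0,-0.001,0.0007,0.023,0,-0.002,0,0],
)

```text
t: 35.1
tool_pos: [0.4937, 0.0578, 0.0834]
orientation: [-3.132, 0.244, 0.004]
force: [-0.4, 0.1, -2.7]
opening: 0.0598
gripper_force: 40.0
```

move_arm(
  deltas=[0.001,0,0.004,0,0,0,0,0.001,0,0.006,0,0,0,0,0.001,0,0.006,0,0,0,0],
)

```text
t: 35.48
tool_pos: [0.495, 0.0577, 0.0778]
orientation: [-3.132, 0.244, 0.003]
force: [-0.5, -0.8, -3.3]
opening: 0.0595
gripper_force: 40.0
```

move_arm(
  deltas=[0,0,0,0,0,0,0.9,0,0,0,0,0,0,0.9,0,0,-0.03,0,0,0,0.9,0,0,-0.09,0,0,0,0.9,0,0,-0.15,0,0,0,1,0,0,-0.16,0,0,0,1],
)

```text
t: 36.22
tool_pos: [0.4982, 0.0577, 0.2441]
orientation: [-3.131, 0.244, -0.013]
force: [1.4, -0.3, -0.3]
opening: 0.0924
gripper_force: 0.0
```

Run:
```python
from h import *
g=grab("wrist","w17.png"); p,R=pose(); print(p)
P=cloud(g)
for x in (.475,.485,.497,.51,.518): 
    m=(abs(P[...,0]-x)<.004)&(abs(P[...,1]-.06)<.006); print(x,m.sum(),np.median(P[m][:,2]) if m.any() else 0)
print(fit2(g,"plate",.497,.057,.074,-9,.01,thk=.01,dth=6))
m=(P[...,2]>.05)&(P[...,2]<.07)&(P[...,0]<.465)&(P[...,0]>.42)&(abs(P[...,1]-.06)<.06); Q=P[m]
if len(Q)>20: n=np.array([np.cos(-.157),np.sin(-.157)]); print(len(Q),np.percentile(Q[:,:2]@n-np.array([.497,.057])@n,[5,50,95]))
for r in robot.recognise("wrist","crank_knob"): print(r,at(g,r["uv"])[0].round(3))
```

```text
[0.49759951 0.05764367 0.24279448]
0.475 71 0.07531267594322344
0.485 73 0.0752739148354945
0.497 77 0.07529348734075414
0.51 81 0.07519312772474745
0.518 627 0.3468427737761735
(0.4965, 0.067, 349.0, 0.5553)
1279 [-0.05530398 -0.04798659 -0.04484421]
{'uv': [248.9, 22.4], 'confidence': 0.89} [0.634 0.041 0.149]
{'uv': [247.0, 177.4], 'confidence': 0.59} [0.499 0.066 0.075]
{'uv': [39.3, 20.0], 'confidence': 0.35} [0.71  0.279 0.019]
```

View pics/w17.png

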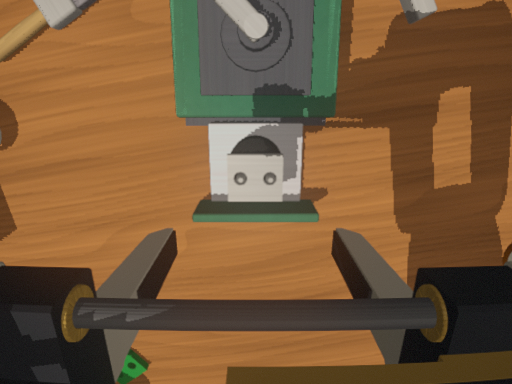

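The plate lies flat over both dowels at (255,178), top at about z 0.075, so the stack is complete. Next I back off to the front with the fingers shut and the camera on the robot's side, then push.

Run:
```python
from h import *
print(go(.395,.073,.243,-9+90).tolist())
```

```text
[-0.1027, 0.0005, -0.0032, 0.0011, -0.0026, -1.5691]
```

move_arm(
  deltas=[-0.103,0,-0.003,0.001,-0.0026,-1.57,0,-0.103,0,-0.003,0.001,-0.0026,-1.57,0,-0.103,0,-0.003,0.001,-0.0026,-1.57,0,-0.103,0,-0.003,0.001,-0.0026,-1.57,0,-0.103,0,-0.003,0.001,-0.0026,-1.57,0,-0.103,0,-0.003,0.001,-0.0026,-1.57,0,-0.103,0,-0.003,0.001,-0.0026,-1.57,0,-0.103,0,-0.003,0.001,-0.0026,-1.57,0,-0.103,0,-0.003,0.001,-0.0026,-1.57,0,-0.103,0,-0.003,0.001,-0.0026,-1.57,0],
  squeeze=10,
)

```text
t: 37.58
tool_pos: [0.3927, 0.0735, 0.239]
orientation: [-2.385, -2.038, 0.009]
force: [-1.3, -0.3, -0.3]
opening: 0.0011
gripper_force: 0.0
```

move_arm(
  deltas=[0,0,0,0,0,-1.57,0,0,0,0,0,0,-1.57,0,0,0,0,0,0,-1.57,0,0,0,0,0,0,-1.57,0,0,0,0,0,0,-1.57,0,0,0,0,0,0,-1.57,0,0,0,0,0,0,-1.57,0,0,0,0,0,0,-1.57,0,0,0,0,0,0,-1.57,0,0,0,0,0,0,-1.57,0],
)

```text
t: 38.83
tool_pos: [0.3932, 0.0735, 0.24]
orientation: [-0.249, -3.126, 0.001]
force: [0.3, -0.1, -0.4]
opening: 0.0004
gripper_force: 0.0
```

Run:
```python
from h import *
p,R=pose(); print(p,R.round(3).tolist(),robot.read_state()["opening"])
g=grab("wrist"); P=cloud(g)
n=np.array([np.cos(-.157),np.sin(-.157)]); t=np.array([-n[1],n[0]])
q=P[...,:2]-[.497,.057]; a=q@n; b=q@t; ok=g["d"]>0
m=ok&(P[...,2]>.055)&(P[...,2]<.07)&(abs(b)<.08)&(a<-.03)&(a>-.1); print("panel",m.sum(),np.percentile(a[m],[2,50,98]) if m.any() else '',np.percentile(b[m],[2,98]))
m=ok&(P[...,2]>.09)&(P[...,2]<.112)&(abs(b)<.1)&(a<.2); print("press",m.sum(),np.percentile(a[m],[2,50,98]) if m.any() else '')
print(go(.397,.073,.053,171).tolist())
```

```text
[0.39315787 0.07348302 0.24004417] [[-0.987, 0.159, -0.006], [0.159, 0.987, -0.0], [0.006, -0.001, -1.0]] 0.00040385928290068244
panel 1412 [-0.05835043 -0.05405402 -0.04718955] [-0.07032164  0.07102632]
press 203 [0.06962086 0.09074058 0.10730202]
[-0.0048, 0.0003, 0.1873, -0.001, -0.0053, -0.0029]
```

move_arm(
  deltas=[-0.005,0,0.06,0,-0.005,-0.003,0,-0.005,0,0.12,0,-0.005,-0.003,0,-0.005,0,0.18,0,-0.005,-0.003,0,-0.005,0,0.187,0,-0.005,-0.003,0,-0.005,0,0.187,0,-0.005,-0.003,0],
)

```text
t: 39.5
tool_pos: [0.3982, 0.0727, 0.0551]
orientation: [0.243, 3.131, -0.001]
force: [0.2, 0.2, 0.3]
opening: 0.0008
gripper_force: 0.0
```

move_arm(
  deltas=[-0.01,0,0,0,0,0,0,-0.02,0,0,0,0,0,0,-0.028,0,0,0,0,0,0,-0.034,0,0,0,0,0,0,-0.04,0,0,0,0,0,0,-0.046,0,0,0,0,0,0,-0.053,0,0,0,0,0,0,-0.06,0,0,0,0,0,0],
)

```text
t: 40.5
tool_pos: [0.4563, 0.0636, 0.0538]
orientation: [-0.241, -3.13, 0.001]
force: [-5.3, 1.7, 4.3]
opening: 0.0002
gripper_force: 2.7
```

move_arm(
  deltas=[-0.007,0,0,0,0,0,0,-0.014,0,0,0,0,0,0,-0.021,0,0,0,0,0,0,-0.028,0,0,0,0,0,0,-0.035,0,0,0,0,0,0,-0.042,0,0,0,0,0,0,-0.049,0,0,0,0,0,0,-0.056,0,0,0,0,0,0,-0.063,0,0,0,0,0,0,-0.069,0,0,0,0,0,0,-0.074,0,0,0,0,0,0,-0.078,0,0,0,0,0,0],
)

```text
t: 42.0
tool_pos: [0.5335, 0.0517, 0.0538]
orientation: [-0.241, -3.131, 0.001]
force: [-4.4, 1.9, 3.1]
opening: 0.0009
gripper_force: 2.6
```

move_arm(
  deltas=[-0.002,0,0,0,0,0,0,-0.004,0,0,0,0,0,0,-0.006,0,0,0,0,0,0,-0.006,0,0,0,0,0,0],
)

```text
t: 42.5
tool_pos: [0.5396, 0.0507, 0.0538]
orientation: [-0.242, -3.132, 0.001]
force: [-4.0, 0.5, 1.5]
opening: 0.0005
gripper_force: 1.9
```

move_arm(
  deltas=[-0.001,0,0,0,0,0,0,-0.002,0,0,0,0,0,0,-0.003,0,0,0,0,0,0,-0.003,0,0,0,0,0,0],
)

```text
t: 43.0
tool_pos: [0.5422, 0.0503, 0.0538]
orientation: [-0.241, -3.131, 0.001]
force: [-6.3, 1.2, 1.9]
opening: 0.0005
gripper_force: 3.2
```

move_arm(
  deltas=[-0.001,0,0,0,0,0,0,-0.002,0,0,0,0,0,0,-0.002,0,0,0,0,0,0],
)

```text
t: 43.38
tool_pos: [0.5422, 0.0503, 0.0538]
orientation: [-0.241, -3.127, 0.001]
force: [-16.9, 1.5, 12.4]
opening: 0.0003
gripper_force: 8.8
```

The push stopped at 17 N with the panel no longer moving, so the drawer is home. Backing off and going up to look at the knob.

move_arm(
  deltas=[0.02,0,0,0,0,0,0,0.04,0,-0.03,0,0,0,0,0.04,0,-0.09,0,0,0,0,0.03,0,-0.15,0,0,0,0,0,0,-0.21,0,0,0,0.5,-0.05,0,-0.25,0,0,0,0.6,-0.1,0,-0.25,0,0,0,0.6,-0.145,0,-0.25,0,0,0,0.6,-0.145,0,-0.25,0,0,0,0.6,-0.145,0,-0.25,0,0,0,0.6],
)

```text
t: 44.62
tool_pos: [0.6882, 0.0278, 0.3042]
orientation: [0.242, 3.131, -0.001]
force: [0.1, 0.1, 0.2]
opening: 0.0542
gripper_force: 0.0
```

```bash
cat >> h.py <<'E'
def knob(g):
    P=cloud(g); m=(g["d"]>0)&(P[...,2]>.17)&(P[...,2]<.197)&(abs(P[...,0]-.66)<.1)&(abs(P[...,1]-.04)<.1)
    n,l,st,c=cv2.connectedComponentsWithStats(m.astype(np.uint8))
    out=[]
    for i in range(1,n):
        if st[i,4]<60: continue
        Q=P[l==i]; top=Q[Q[:,2]>np.percentile(Q[:,2],95)-.004]
        (cx,cy),r=cv2.minEnclosingCircle(top[:,:2].astype(np.float32)); out.append((st[i,4],c[i].round(1),top.mean(0).round(4),round(cx,4),round(cy,4),round(r,4)))
    return out
E
python3 - <<'E'
from h import *
p,R=pose(); print(p,R[:,2].round(4),robot.read_state()["opening"])
g=grab("wrist","w18.png")
for k in knob(g): print(k)
for r in robot.recognise("wrist","crank_knob"): print(r,at(g,r["uv"],.187)[0].round(4))
P=cloud(g); m=(g["d"]>0)&(P[...,2]>.138)&(P[...,2]<.153)&(abs(P[...,0]-.64)<.1)&(abs(P[...,1]-.04)<.08); Q=P[m]; print(len(Q),Q.mean(0),Q.min(0),Q.max(0))
m=(g["d"]>0)&(P[...,2]>.098)&(P[...,2]<.112)&(abs(P[...,0]-.64)<.12)&(abs(P[...,1]-.04)<.12)
print("press top",cv2.minAreaRect(P[m][:,:2].astype(np.float32)))
E
```

```text
[0.68820898 0.02777504 0.30419856] [ 9.e-04 -9.e-04 -1.e+00] 0.05419460469662841
(np.int32(553), array([290.3, 164.9]), array([0.6713, 0.0649, 0.1877]), 0.6715, 0.0652, 0.0106)
{'uv': [270.2, 142.9], 'confidence': 0.96} [0.6471 0.0492 0.187 ]
802 [0.64420836 0.04586289 0.14450927] [0.6198863  0.02459449 0.13801203] [0.67041635 0.06790215 0.1490408 ]
press top ((0.6431064605712891, 0.03490156680345535), (0.15066944062709808, 0.1631736010313034), 81.08356475830078)
```

Run:
```python
from h import *
g=grab("wrist"); P=cloud(g); K=np.array([.6714,.065])
ok=(g["d"]>0)&(abs(P[...,0]-.64)<.07)&(abs(P[...,1]-.04)<.07)
for lo,hi in((.112,.118),(.118,.13),(.13,.1405),(.1405,.143),(.143,.146),(.146,.15),(.15,.16)):
    Q=P[ok&(P[...,2]>lo)&(P[...,2]<hi)]; print(lo,len(Q),Q.mean(0).round(4) if len(Q) else '',(Q[:,:2].min(0).round(4),Q[:,:2].max(0).round(4)) if len(Q) else '')
# arm direction from points well away from the knob
Q=P[ok&(P[...,2]>.141)&(P[...,2]<.149)][:,:2]; Q=Q[np.linalg.norm(Q-K,axis=1)>.016]
r=np.linalg.norm(Q-K,axis=1); print(len(Q),np.percentile(r,[50,90,98,100]))
far=Q[r>np.percentile(r,60)]; v=far.mean(0)-K; print("dir",v/np.linalg.norm(v),"axis est",K+.05*v/np.linalg.norm(v))
im=g["im"];g2=cv2.cvtColor(rect(g,.64,.04,.115,.05),cv2.COLOR_RGB2GRAY); c=cv2.HoughCircles(cv2.medianBlur(g2,5),cv2.HOUGH_GRADIENT,1,20,param1=60,param2=25,minRadius=15,maxRadius=70)
if c is not None: print([( .64+(x-100)/S,.04+(y-100)/S,r/S) for x,y,r in c[0][:6]])
```

```text
0.112 525 [0.6263 0.0349 0.1174] (array([0.6019, 0.0075]), array([0.6607, 0.0658]))
0.118 931 [0.6277 0.0356 0.1188] (array([0.6028, 0.0082]), array([0.6596, 0.0654]))
0.13 278 [0.6283 0.0353 0.1363] (array([0.6171, 0.0227]), array([0.6576, 0.0582]))
0.1405 186 [0.6501 0.0502 0.1424] (array([0.6224, 0.0269]), array([0.6703, 0.0685]))
0.143 357 [0.6499 0.0501 0.1438] (array([0.6229, 0.0278]), array([0.6688, 0.0673]))
0.146 242 [0.6319 0.0367 0.1475] (array([0.6229, 0.0283]), array([0.6409, 0.0446]))
0.15 25 [0.6629 0.0617 0.1566] (array([0.6604, 0.053 ]), array([0.6747, 0.0725]))
674 [0.03680198 0.05273842 0.05563961 0.05729298]
dir [-0.81747512 -0.57596392] axis est [0.63052624 0.0362018 ]
[(np.float32(0.63175), np.float32(0.03525), np.float32(0.03035))]
```

Run:
```python
from h import *
print(go(.672,.0653,.167,171).tolist())
f0=np.arctan2(.583,.812)
a=f0-np.arange(1,13)*np.pi/12
d=.05*np.c_[np.cos(a)-np.cos(f0),np.sin(a)-np.sin(f0)]
c,s=np.cos(np.deg2rad(171)),np.sin(np.deg2rad(171))
print(np.c_[d@[c,s],d@[s,-c]].round(4).tolist())
```

```text
[0.0217, 0.0344, 0.139, -0.0005, 0.0033, 0.0034]
[[-0.0079, -0.0104], [-0.0128, -0.0225], [-0.0144, -0.0354], [-0.0127, -0.0484], [-0.0076, -0.0604], [0.0004, -0.0707], [0.0108, -0.0786], [0.0229, -0.0835], [0.0358, -0.0852], [0.0488, -0.0834], [0.0608, -0.0783], [0.0711, -0.0703]]
```

move_arm(
  deltas=[0.022,0.034,0.02,0,0.003,0.003,0.6,0.022,0.034,0.05,0,0.003,0.003,0.6,0.022,0.034,0.08,0,0.003,0.003,0.6,0.022,0.034,0.09,0,0.003,0.003,0.6],
)

```text
t: 45.28
tool_pos: [0.6702, 0.0651, 0.2133]
orientation: [-0.245, -3.128, 0.001]
force: [0.4, 0.6, -0.3]
opening: 0.056
gripper_force: 0.0
```

Run:
```python
from h import *
print(pose()[0]); g=grab("wrist","w19.png")
for k in knob(g): print(k)
print(go(.672,.0653,.167,171).tolist())
```

```text
[0.67017111 0.06506447 0.21328215]
(np.int32(1140), array([254.7, 227. ]), array([0.6708, 0.066 , 0.1877]), 0.6715, 0.0661, 0.0105)
[-0.0018, 0.0007, 0.0458, -0.0011, -0.004, 0.0004]
```

move_arm(
  deltas=[-0.0015,0.001,0.02,-0.001,-0.004,0,0.6,-0.0015,0.001,0.046,-0.001,-0.004,0,0.6,-0.0015,0.001,0.046,-0.001,-0.004,0,0.6,-0.0015,0.001,0.046,-0.001,-0.004,0,0,-0.0015,0.001,0.046,-0.001,-0.004,0,0,-0.0015,0.001,0.046,-0.001,-0.004,0,0,-0.0015,0.001,0.046,-0.001,-0.004,0,0],
  squeeze=12,
)

```text
t: 46.2
tool_pos: [0.6736, 0.0653, 0.1693]
orientation: [0.246, 3.129, -0.0]
force: [0.1, -0.8, 1.9]
opening: 0.0245
gripper_force: 12.0
```

The knob is gripped. First half turn.

move_arm(
  deltas=[-0.0079,-0.0104,0,0,0,0,0,-0.0128,-0.0225,0,0,0,0,0,-0.0144,-0.0354,0,0,0,0,0,-0.0127,-0.0484,0,0,0,0,0,-0.0076,-0.0604,0,0,0,0,0,0.0004,-0.0707,0,0,0,0,0,0.0108,-0.0786,0,0,0,0,0,0.0229,-0.0835,0,0,0,0,0,0.0358,-0.0852,0,0,0,0,0,0.0488,-0.0834,0,0,0,0,0,0.0608,-0.0783,0,0,0,0,0,0.0711,-0.0703,0,0,0,0,0],
)

```text
t: 47.7
tool_pos: [0.5925, 0.0062, 0.1692]
orientation: [0.247, 3.127, -0.002]
force: [7.0, 0.5, 4.6]
opening: 0.0245
gripper_force: 12.0
```

Run:
```python
from h import *
s=robot.read_state(); print(s["t"],s["force"].round(1),s["opening"],s["gripper_force"],pose()[0],s["wrist_torque"].round(2))
g=grab("wrist")
for k in knob(g): print(k)
```

```text
47.7 [7.  0.5 4.6] 0.02445122192542363 12.001788017805666 [0.59249385 0.00624994 0.16920762] [ 0.09 -1.19 -0.02]
(np.int32(3545), array([253.9, 252.4]), array([0.5839, 0.0076, 0.194 ]), 0.5833, 0.0081, 0.0279)
```

move_arm(
  deltas=[0.0079,0.0104,0,0,0,0,0,0.0128,0.0225,0,0,0,0,0,0.0144,0.0354,0,0,0,0,0,0.0127,0.0484,0,0,0,0,0,0.0076,0.0604,0,0,0,0,0,-0.0004,0.0707,0,0,0,0,0,-0.0108,0.0786,0,0,0,0,0,-0.0229,0.0835,0,0,0,0,0,-0.0358,0.0852,0,0,0,0,0,-0.0488,0.0834,0,0,0,0,0,-0.0608,0.0783,0,0,0,0,0,-0.0711,0.0703,0,0,0,0,0],
)

```text
t: 49.25
tool_pos: [0.6733, 0.0658, 0.1692]
orientation: [0.245, 3.13, 0.001]
force: [-4.0, 1.9, 8.2]
opening: 0.0247
gripper_force: 12.0
```

move_arm(
  deltas=[-0.0079,-0.0104,0,0,0,0,0,-0.0128,-0.0225,0,0,0,0,0,-0.0144,-0.0354,0,0,0,0,0,-0.0127,-0.0484,0,0,0,0,0,-0.0076,-0.0604,0,0,0,0,0,0.0004,-0.0707,0,0,0,0,0,0.0108,-0.0786,0,0,0,0,0,0.0229,-0.0835,0,0,0,0,0,0.0358,-0.0852,0,0,0,0,0,0.0488,-0.0834,0,0,0,0,0,0.0608,-0.0783,0,0,0,0,0,0.0711,-0.0703,0,0,0,0,0],
)

```text
t: 50.75
tool_pos: [0.5925, 0.0063, 0.1692]
orientation: [0.247, 3.127, -0.002]
force: [7.0, 0.4, 4.9]
opening: 0.0249
gripper_force: 12.0
```

move_arm(
  deltas=[0.0079,0.0104,0,0,0,0,0,0.0128,0.0225,0,0,0,0,0,0.0144,0.0354,0,0,0,0,0,0.0127,0.0484,0,0,0,0,0,0.0076,0.0604,0,0,0,0,0,-0.0004,0.0707,0,0,0,0,0,-0.0108,0.0786,0,0,0,0,0,-0.0229,0.0835,0,0,0,0,0,-0.0358,0.0852,0,0,0,0,0,-0.0488,0.0834,0,0,0,0,0,-0.0608,0.0783,0,0,0,0,0,-0.0711,0.0703,0,0,0,0,0],
)

```text
t: 52.25
tool_pos: [0.6733, 0.0658, 0.1691]
orientation: [0.245, 3.13, 0.001]
force: [-3.7, 1.2, 8.7]
opening: 0.0242
gripper_force: 12.0
```

Two turns done with small, repeatable forces and the knob still gripped. Three more.

move_arm(
  deltas=[-0.0079,-0.0104,0,0,0,0,0,-0.0128,-0.0225,0,0,0,0,0,-0.0144,-0.0354,0,0,0,0,0,-0.0127,-0.0484,0,0,0,0,0,-0.0076,-0.0604,0,0,0,0,0,0.0004,-0.0707,0,0,0,0,0,0.0108,-0.0786,0,0,0,0,0,0.0229,-0.0835,0,0,0,0,0,0.0358,-0.0852,0,0,0,0,0,0.0488,-0.0834,0,0,0,0,0,0.0608,-0.0783,0,0,0,0,0,0.0711,-0.0703,0,0,0,0,0],
)

```text
t: 53.75
tool_pos: [0.5925, 0.0063, 0.1692]
orientation: [0.247, 3.127, -0.002]
force: [5.8, 0.1, 4.5]
opening: 0.0246
gripper_force: 12.0
```

move_arm(
  deltas=[0.0079,0.0104,0,0,0,0,0,0.0128,0.0225,0,0,0,0,0,0.0144,0.0354,0,0,0,0,0,0.0127,0.0484,0,0,0,0,0,0.0076,0.0604,0,0,0,0,0,-0.0004,0.0707,0,0,0,0,0,-0.0108,0.0786,0,0,0,0,0,-0.0229,0.0835,0,0,0,0,0,-0.0358,0.0852,0,0,0,0,0,-0.0488,0.0834,0,0,0,0,0,-0.0608,0.0783,0,0,0,0,0,-0.0711,0.0703,0,0,0,0,0],
)

```text
t: 55.25
tool_pos: [0.6733, 0.0658, 0.1692]
orientation: [0.245, 3.13, 0.001]
force: [-3.6, 1.9, 9.3]
opening: 0.025
gripper_force: 12.0
```

move_arm(
  deltas=[-0.0079,-0.0104,0,0,0,0,0,-0.0128,-0.0225,0,0,0,0,0,-0.0144,-0.0354,0,0,0,0,0,-0.0127,-0.0484,0,0,0,0,0,-0.0076,-0.0604,0,0,0,0,0,0.0004,-0.0707,0,0,0,0,0,0.0108,-0.0786,0,0,0,0,0,0.0229,-0.0835,0,0,0,0,0,0.0358,-0.0852,0,0,0,0,0,0.0488,-0.0834,0,0,0,0,0,0.0608,-0.0783,0,0,0,0,0,0.0711,-0.0703,0,0,0,0,0],
)

```text
t: 56.75
tool_pos: [0.5925, 0.0063, 0.1692]
orientation: [0.247, 3.127, -0.002]
force: [6.5, 0.5, 4.5]
opening: 0.0246
gripper_force: 12.0
```

move_arm(
  deltas=[0.0079,0.0104,0,0,0,0,0,0.0128,0.0225,0,0,0,0,0,0.0144,0.0354,0,0,0,0,0,0.0127,0.0484,0,0,0,0,0,0.0076,0.0604,0,0,0,0,0,-0.0004,0.0707,0,0,0,0,0,-0.0108,0.0786,0,0,0,0,0,-0.0229,0.0835,0,0,0,0,0,-0.0358,0.0852,0,0,0,0,0,-0.0488,0.0834,0,0,0,0,0,-0.0608,0.0783,0,0,0,0,0,-0.0711,0.0703,0,0,0,0,0],
)

```text
t: 58.25
tool_pos: [0.6733, 0.0658, 0.1692]
orientation: [0.245, 3.13, 0.001]
force: [-4.0, 2.0, 9.2]
opening: 0.0244
gripper_force: 12.0
```

move_arm(
  deltas=[-0.0079,-0.0104,0,0,0,0,0,-0.0128,-0.0225,0,0,0,0,0,-0.0144,-0.0354,0,0,0,0,0,-0.0127,-0.0484,0,0,0,0,0,-0.0076,-0.0604,0,0,0,0,0,0.0004,-0.0707,0,0,0,0,0,0.0108,-0.0786,0,0,0,0,0,0.0229,-0.0835,0,0,0,0,0,0.0358,-0.0852,0,0,0,0,0,0.0488,-0.0834,0,0,0,0,0,0.0608,-0.0783,0,0,0,0,0,0.0711,-0.0703,0,0,0,0,0],
)

```text
t: 59.75
tool_pos: [0.5925, 0.0063, 0.1692]
orientation: [0.247, 3.127, -0.002]
force: [6.3, -0.0, 5.6]
opening: 0.0245
gripper_force: 12.0
```

move_arm(
  deltas=[0.0079,0.0104,0,0,0,0,0,0.0128,0.0225,0,0,0,0,0,0.0144,0.0354,0,0,0,0,0,0.0127,0.0484,0,0,0,0,0,0.0076,0.0604,0,0,0,0,0,-0.0004,0.0707,0,0,0,0,0,-0.0108,0.0786,0,0,0,0,0,-0.0229,0.0835,0,0,0,0,0,-0.0358,0.0852,0,0,0,0,0,-0.0488,0.0834,0,0,0,0,0,-0.0608,0.0783,0,0,0,0,0,-0.0711,0.0703,0,0,0,0,0],
)

```text
t: 61.25
tool_pos: [0.6733, 0.0658, 0.1692]
orientation: [0.245, 3.13, 0.001]
force: [-3.8, 1.0, 8.6]
opening: 0.0246
gripper_force: 12.0
```

Five turns are complete. Releasing the knob, rising and checking.

move_arm(
  deltas=[0,0,0,0,0,0,0,0,0,0,0,0,0,0,0,0,0,0,0,0,0.6,0,0,0,0,0,0,0.6,0,0,0,0,0,0,0.6,0,0,-0.03,0,0,0,0.6,0,0,-0.07,0,0,0,0.6,0.02,-0.038,-0.137,0,0,0,0.6,0.02,-0.038,-0.137,0,0,0,0.6,0.02,-0.038,-0.137,0,0,0,0.6],
)

```text
t: 62.5
tool_pos: [0.6476, 0.0306, 0.3067]
orientation: [0.247, 3.127, 0.0]
force: [0.2, -0.1, -0.1]
opening: 0.0553
gripper_force: 0.0
```

Run:
```python
from h import *
p,R=pose(); print(p); g=grab("wrist")
for k in knob(g): print(k)
P=cloud(g); ok=g["d"]>0
n=np.array([np.cos(-.157),np.sin(-.157)]); q=P[...,:2]-[.497,.057]; a=q@n; b=q@[-n[1],n[0]]
m=ok&(P[...,2]>.058)&(P[...,2]<.07)&(abs(b)<.08)&(a>-.02)&(a<.09); print("panel",m.sum(),np.percentile(a[m],[2,98]))
```

```text
[0.64764238 0.03064644 0.30665584]
(np.int32(526), array([292. , 204.1]), array([0.6711, 0.0649, 0.1878]), 0.6715, 0.0649, 0.0103)
panel 1147 [0.05364487 0.06532693]
```

```bash
python3 -c "
from plant import robot
print(robot.close_job())"
```

```text
the job is handed in; nothing more can be done
None
```

I stacked all four lifts on the dowels with the plate on top, pushed the drawer home, and turned the crank five full clockwise turns back to its starting position. The job is handed in at about 63 s; the hand-in gave no verdict.

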